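Charge the bench mill and hold its knob at the third click

TASK

Pour all six grinding balls from the scoop cup into the mill's porcelain pot and stand the cup back upright on the table. Then grip the mill's indexing knob, which springs back when let go, turn it clockwise three clicks from off, to the third stop and never on to the fourth, and finish still holding it there. Keep the knob at off until the balls are in the pot, and leave the other things on the table where they are.

Things in the scene. Friction and masses are not known exactly. Their poses are not given: they have to be found in the camera images.
- cup: small aluminium scoop cup standing on the table, holding the six balls: 60 mm tall, conical, 44 mm across at the foot, 70 mm at the open rim, wall 3 mm, floor 4 mm, about 0.15 kg empty. Origin: centre of its underside; z up out of the mouth; +x points along the strap handle. It starts with the handle pointing to the right and away from the robot, 0.8 to 1.6 rad clockwise of world +x.
- cup_handle (a point): where to hold the cup: the middle of the free part of its strap handle, 68 mm from the cup's axis along the cup's +x and 42 mm above its underside. The strap is a flat bar 10 mm thick (across, cup y) and 20 mm high that sticks straight out from the wall to 92 mm from the cup's axis; axes as the cup's.
- mill: grey bench mill, fixed to the table: a box 150 mm (x) by 250 mm (y) with its top 50 mm above the table; the open mill pot stands on its +y half (left) and the knob on its -y half (right). Origin: centre of its underside, z up; x points away from the robot within 0.3 rad. Right of it a fixed turntable (212 mm wide, bowl on it up to 140 mm high, axis at x 0.50, y -0.10) stands in the way to the cup.
- pot_in (a point): centre of the inner floor of the round white porcelain mill pot, at mill x 0, y +65 mm, 57 mm above the table. The open pot is 82 mm wide inside at the mouth, about 78 mm at the floor; its rim is 52 mm above this point (109 mm above the table), wall 5 mm.
- knob_turn (a joint): turn of the indexing knob, rad: 0 = off (bar along mill +x), growing clockwise from above, to 1.9. A stop (felt notch, black mark on the box) every 0.4: first 0.4, third 1.2, fourth 1.6; the click into each comes 0.2 before it. A return spring (0.16 Nm at off, 0.26 at the third stop; each click adds up to 0.1) turns it back to off when let go: notches are felt but do not hold it.
- knob: the whole indexing knob; origin on its axis at the top face of the mill box, 50 mm above the table; x along the bar, turning with it; z up
- knob_grip (a point): on the vertical axis of the knob (mill x 0, y -65 mm), 80 mm above the table: the height to grip. The knob is a round black skirt 50 mm wide and 10 mm high with a bar across it, 44 mm long, 12 mm thick, its top 85 mm above the table, 25 mm above the skirt; white line at the leading end. Site x runs along the bar and turns with it.
- ball_1_center (a point): centre of grinding ball 1 of 6, a white porcelain ball 18 mm across, 11 g; starts in the cup
- ball_2_center (a point): centre of grinding ball 2 of 6, a white porcelain ball 18 mm across, 11 g; starts in the cup
- ball_3_center (a point): centre of grinding ball 3 of 6, a white porcelain ball 18 mm across, 11 g; starts in the cup
- ball_4_center (a point): centre of grinding ball 4 of 6, a white porcelain ball 18 mm across, 11 g; starts in the cup
- ball_5_center (a point): centre of grinding ball 5 of 6, a white porcelain ball 18 mm across, 11 g; starts in the cup
- ball_6_center (a point): centre of grinding ball 6 of 6, a white porcelain ball 18 mm across, 11 g; starts in the cup
- glaze_pot_03: bystander: closed plastic glaze pot, 60 mm wide, 69 mm tall, behind the mill; origin: centre of the underside
- tall_tub: bystander: closed tall tub, 74 mm wide, 131 mm tall, behind the mill; origin: centre of the underside
- stone_pale: bystander: flat round pale stone 44x50x25 mm, near the table's front edge; origin: centre of the underside
- rib_wood: bystander: flat wooden rib 48x102x8 mm, lying behind the cup; origin: centre of the underside
- test_tile_3: bystander: glazed test tile 60x36x8 mm, lying in front of the banding wheel; origin: centre of the underside

How it is judged (in metres and radians):
On the way, in this order (a step that is already met when the one before it is completed fails the run):
1. all six balls lie in the mill pot (horizontal distance between each of ball_1_center, ball_2_center, ball_3_center, ball_4_center, ball_5_center, ball_6_center and pot_in below 0.042 m and z of ball_1_center in the frame of pot_in between 0 and 0.05 m and z of ball_2_center in the frame of pot_in between 0 and 0.05 m and z of ball_3_center in the frame of pot_in between 0 and 0.05 m and z of ball_4_center in the frame of pot_in between 0 and 0.05 m and z of ball_5_center in the frame of pot_in between 0 and 0.05 m and z of ball_6_center in the frame of pot_in between 0 and 0.05 m), for 0.2 s.
2. the cup stands upright on the table, let go (height (world z) of cup between -0.004 and 0.008 m and angle between cup's own z axis and vertical below 0.08 rad and contact force between the fingers and cup below 0.1 N and linear speed of cup below 0.02 m/s), for 0.2 s.
3. the fingers hold the knob at the third stop (value of joint knob_turn between 1.05 and 1.35 rad and velocity of joint knob_turn between -0.1 and 0.1 rad/s and contact force between the fingers and knob above 1 N), for 0.5 s.
At the end, for the whole second after the job is handed in: All six balls lie in the mill pot (centres within 42 mm of its axis, under 50 mm above its floor); the cup stands on the table within 0.08 rad of upright, let go, at rest; the fingers press the knob with over 1 N and hold it still in the third stop, 1.05 to 1.35 rad (all of step 1 and all of step 2 and all of step 3); the arm keeps its last pose, push and grip.
It fails at once if the knob is turned past the click to the fourth stop (over 1.42 rad) (value of joint knob_turn above 1.42 rad).
It fails at once if the knob is turned (over 0.3 rad) before all balls are in the pot (value of joint knob_turn above 0.3 rad and not (horizontal distance between each of ball_1_center, ball_2_center, ball_3_center, ball_4_center, ball_5_center, ball_6_center and pot_in below 0.042 m and z of ball_1_center in the frame of pot_in between 0 and 0.05 m and z of ball_2_center in the frame of pot_in between 0 and 0.05 m and z of ball_3_center in the frame of pot_in between 0 and 0.05 m and z of ball_4_center in the frame of pot_in between 0 and 0.05 m and z of ball_5_center in the frame of pot_in between 0 and 0.05 m and z of ball_6_center in the frame of pot_in between 0 and 0.05 m)).
It fails at once if a bystander is moved by more than 40 mm (distance of any of glaze_pot_03, tall_tub, stone_pale, rib_wood, test_tile_3 from where it was at the start of the episode above 0.04 m).
It also fails if it takes over 64 s, if anything falls off the work surface, if the arm or the gripper's body presses on something with over 40 N, if the wrist force passes 120 N, or if a joint passes its speed limit or range.

ROBOT

A 6-joint arm with a two-finger parallel gripper is mounted at the origin on a cart in front of the work surface, level with it; the furniture and walls round the work are solid. World frame = base frame: x ahead of the robot, y to its left, z up, the work surface at z = 0. Lengths are in m, angles in degrees, forces in N, time in s.
With the tool pointing down it reaches from about 0.35 to 0.875 m from the base axis. Payload 4.2 kg.
Tool frame: the origin (TCP) lies midway between the tips of the shut fingers; the grasp point (between the pads) lies 19 mm behind it (r.pinch_z is the distance from the TCP to the grasp point, in m); z points along the fingers, y is the line along which they close (so a half turn about z gives the same grasp; the last joint's range is limited). The gripper opens to 87 mm and grips with 3 to 60 N. Pads are 19 mm wide; open, the fingers measure 117 mm over their backs; the gripper's body (75 mm by 190 mm) begins 51 mm behind the grasp point.
Start: joints at [-61.788, 22.042, 0.453, 0, -68.411, -14.817], TCP at [0.145, -0.608, 0.198] pointing down, gripper open.
Joint ranges: [-179.83, 179.83], [-69.29, 118.12], [-61.27, 80.66], [-181.25, 117.63], [-171.15, -9.14], [-177.46, 177.46]. Speed limits (degrees/s): [159.86, 159.86, 180, 180, 180, 180].

INTERFACE

Orientations are given as a 3x3 rotation matrix whose columns are the frame's x, y, z axes.
In Python, from station import r, imaging, models gives the robot as it stands. The module is installed in compiled form; this text tells all that it offers.
- The arm moves only by the tool apply_moves, never from a script. Its argument "moves" is a list of rows, each a list of 2 entries, a list of its own where there are three numbers: the shift along the tool's x, y, z in m, then the turn about the tool's z in degrees. A call has 1 to 5 rows; each row shifts and turns the commanded pose from where the row before left it, along the tool's axes as they then stand; what a row does not reach is not made up. A row lasts 1/12 s, in which the tool goes at most 41.7 mm and 7.16 degrees, less where a joint would pass 70% of its speed; a pose out of reach is approached as far as the arm can. A call is refused whole if a number of a shift passes 0.0417 or a number of a turn 7.16, either way. A call with a gripper value outside its range is refused whole. "hand" is the finger opening in m, from 0 to 0.087, set as the call begins (left out, the last holds). The fingers move at their own pace and stop on an object; the grip force is fixed at half the most. Time passes only in rows, so rows that do not move let the fingers close. It gives the time, the measured TCP pose, the force, the opening and the grip force at its end, in the units of the state.
- r.sense(): the state, without advancing time (a new reading comes with each control period).
- imaging.capture(name): name is "side" or "top"; returns a dict with "frame" (480x640x3 uint8, blue, green, red), "intrinsics" (3x3 intrinsics, pixels), "eye" and "orientation" of the camera in the world. Camera axes: x right, y down, z forward; pixel columns grow to the right and rows downward; lengths in m; the calibration is good to about 2 mm. A picture is of the moment at which its call begins. There is no depth.
- r.finish_job(): hands the job in; it is judged then, once.
Trained networks look in a picture, given as the dict that the camera call returned (one of the last four; its "shot" number tells which), for a name from the list of things; names that differ only in an ending like _2 or _b are one class to them, and where a whole thing is asked for, a point or a joint stands for the part that bears it (a point fixed in the world has none). Each returns a list of dicts, best first, with "confidence" (0 to 1); they miss things now and then, are a little off and sometimes report something else, mostly with a low value. They report only what shows in the picture. A call takes as long as a camera call.
- models.cut_out(picture, target): "region" (480x640 bool, what is visible of it) and "extent" ([left, top, width, height] as shares, 0 to 1, of the picture: columns of its width, rows of its height, round what is visible of it).
- models.place_of(picture, target): "at" ([column, row] as shares, 0 to 1, of the picture: columns of its width, rows of its height: a listed point, or the origin of a listed thing).
The state is a dict: "time_s": time; "joints": joint angles; "joint_velocities": joint speeds; "effort": joint torques, N m; "tcp_pos": TCP position; "ee_rot": TCP orientation; "wrist_force": force on the tool from outside, world axes, zero at the start; "moment": the same for the moment, N m; "gripper_width": opening from 0.0 (shut) to 1.0 (fully open); "gripper_force": force on a finger pad.
Only numpy, scipy, OpenCV 4.12 (cv2) and the standard library are available. Lean on these libraries where they do the work, as an engineer would, in place of code of your own. Each camera call takes 0.05 s, during which the arm holds its last target. There are 200 camera calls.

## Working session

There is one attempt and no reset: what is moved stays moved. The work goes in short steps, Python scripts to look and compute and a tool call to move; the robot and the scene stay as the last step left them, time stands still between calls to the robot, and variables do not carry over. Pictures are saved under pics/ and viewed, at most 10 in all, crops included, and the job is handed in when it is done.

Besides the shell and the picture viewer there is one more tool, called as name([rows], argument=value, ...), one row to a line, values as JSON. apply_moves: Moves the arm, as the interface text tells. Its arguments: {"type":"object","properties":{"moves":{"type":"array"},"hand":{"type":"number"}},"required":["moves"]}

```bash
mkdir -p pics; cat > h.py <<'E'
import numpy as np, cv2
from station import r, imaging, models
H,W=480,640
def cap(n): return imaging.capture(n)
def ray(p,uv):
    K=np.array(p["intrinsics"]);d=np.linalg.solve(K,[uv[0],uv[1],1.]);R=np.array(p["orientation"])
    return np.array(p["eye"]),R@d
def onz(p,uv,z):
    e,d=ray(p,uv);return e+d*(z-e[2])/d[2]
def px(p,X):
    c=np.array(p["orientation"]).T@(np.array(X)-np.array(p["eye"]));q=np.array(p["intrinsics"])@c;return q[:2]/q[2]
def pl(p,t):
    L=models.place_of(p,t);return [(round(o["confidence"],2),np.array(o["at"])*[W,H]) for o in L[:2]]
def tri(a,ua,b,ub):
    e1,d1=ray(a,ua);e2,d2=ray(b,ub);d1/=np.linalg.norm(d1);d2/=np.linalg.norm(d2)
    s=np.linalg.lstsq(np.c_[d1,-d2],e2-e1,rcond=None)[0]
    p,q=e1+s[0]*d1,e2+s[1]*d2;return (p+q)/2,np.linalg.norm(p-q)
E
python3 - <<'E'
from h import *
np.set_printoptions(precision=3,suppress=True)
a=cap("top");b=cap("side")
for n,p in(("top",a),("side",b)):
    cv2.imwrite(f"pics/{n}0.png",p["frame"]);print(n,np.array(p["eye"]),np.array(p["orientation"])[:,2])
for t in["cup","cup_handle","mill","pot_in","knob","knob_grip","rib_wood","glaze_pot_03","tall_tub","stone_pale","test_tile_3"]:
    A=pl(a,t);B=pl(b,t);print(t,A[:1],B[:1],*(tri(a,A[0][1],b,B[0][1]) if A and B else ()))
s=r.sense();print(s["tcp_pos"],np.array(s["ee_rot"]),s["gripper_width"],r.pinch_z,s["time_s"])
E
```

```text
top [ 0.35  -0.019  1.224] [ 0.142  0.001 -0.99 ]
side [0.286 1.094 0.707] [ 0.189 -0.858 -0.478]
cup [(0.82, array([443.52 , 275.904]))] [(0.73, array([363.008, 228.624]))] [ 0.451 -0.3   -0.004] 0.006647817171153644
cup_handle [(0.74, array([467.776, 254.592]))] [(0.68, array([351.168, 206.4  ]))] [ 0.494 -0.347  0.036] 0.005205193732135713
mill [(0.84, array([220.032, 270.816]))] [(0.94, array([321.984, 339.312]))] [0.461 0.208 0.003] 0.0018248278768940806
pot_in [(0.86, array([184.32, 270.72]))] [(0.68, array([317.824, 336.096]))] [0.456 0.274 0.062] 0.00223748728302943
knob [(0.62, array([248.576, 261.504]))] [(0.68, array([324.8  , 297.984]))] [0.474 0.137 0.052] 0.006777267826506627
knob_grip [(0.85, array([245.376, 262.896]))] [(0.78, array([325.824, 284.016]))] [0.47  0.139 0.087] 0.0017160635563747979
rib_wood [(0.67, array([435.392, 193.776]))] [(0.51, array([294.912, 222.72 ]))] [ 0.641 -0.289 -0.005] 0.0028191634887976976
glaze_pot_03 [(0.8, array([164.928, 170.688]))] [(0.92, array([184.   , 364.704]))] [0.694 0.341 0.002] 0.006339184597697716
tall_tub [(0.79, array([224.384, 172.176]))] [(0.95, array([210.624, 320.304]))] [0.693 0.203 0.003] 0.0011970862386382728
stone_pale [(0.67, array([387.52, 316.32]))] [(0.65, array([395.072, 254.976]))] [ 0.356 -0.17  -0.001] 0.0024958353174469564
test_tile_3 [(0.65, array([316.288, 307.68 ]))] [(0.53, array([383.488, 288.   ]))] [ 0.371 -0.011  0.   ] 0.012578288930136697
[ 0.145 -0.608  0.198] [[-0.973 -0.232 -0.   ]
 [-0.232  0.973 -0.   ]
 [ 0.    -0.    -1.   ]] 0.9964886706096698 0.0187 1.2
```

View pics/top0.png

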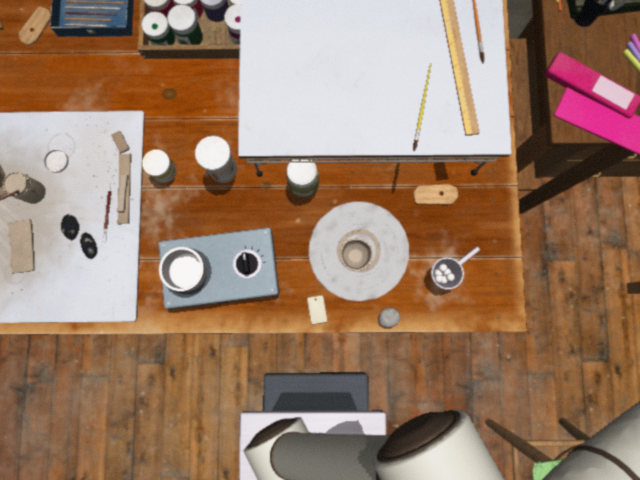

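View pics/side0.png

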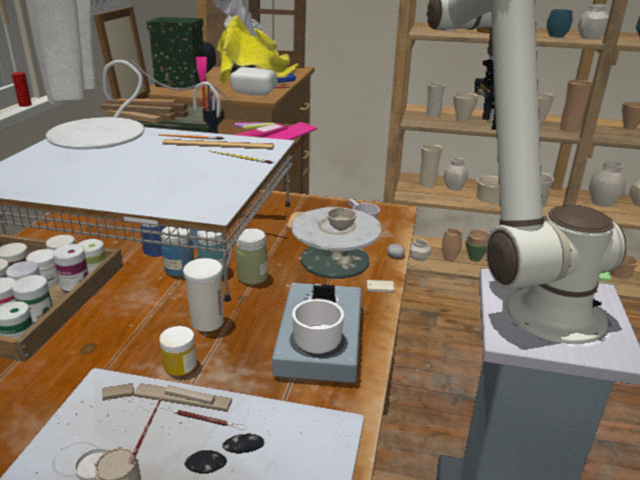

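```bash
python3 - <<'E'
from h import *
np.set_printoptions(precision=4,suppress=True)
a=cap("top");b=cap("side")
def mask(p,t):
    L=models.cut_out(p,t);return L[0]["region"].astype(np.uint8) if L else None
for t,z in(("cup",.0),("cup_handle",.042),("pot_in",.057),("knob_grip",.08),("mill",0)):
    print(t,[onz(p,q[0][1],z)[:2] for p in(a,b) if (q:=pl(p,t))])
m=mask(a,"cup");ys,xs=np.nonzero(m);P=np.array([onz(a,(x,y),.05)[:2] for x,y in zip(xs+0.,ys+0.)])
print("cup mask",len(P),P.mean(0))
# circle+handle model fit on mask at rim height
from scipy.optimize import minimize
g=np.stack(np.meshgrid(np.arange(420,490),np.arange(235,300)),-1).reshape(-1,2).astype(float)
G6=np.array([onz(a,q,.060)[:2] for q in g]);G4=np.array([onz(a,q,.052)[:2] for q in g]);M=m[g[:,1].astype(int),g[:,0].astype(int)]
def sg(d): return 1/(1+np.exp(-d/.001))
def cost(v):
    x,y,t=v;c=np.array([x,y]);ux=np.array([np.cos(t),np.sin(t)]);uy=np.array([-ux[1],ux[0]])
    d=.035-np.linalg.norm(G6-c,axis=1);q=G4-c
    e=np.minimum(np.minimum(q@ux,.092-q@ux),.005-abs(q@uy))
    return ((sg(np.maximum(d,e))-M)**2).sum()
best=min((minimize(cost,[.451,-.3,t],method="Nelder-Mead",options=dict(initial_simplex=np.array([[.451,-.3,t],[.456,-.3,t],[.451,-.295,t],[.451,-.3,t+.1]]))) for t in(-.9,-1.2)),key=lambda o:o.fun)
print("fit",best.x,best.fun)
for t in("mill",):
    mm=mask(a,t);c,_=cv2.findContours(mm,0,1);R=cv2.minAreaRect(max(c,key=cv2.contourArea));bx=cv2.boxPoints(R);print("mill corners@.05",[onz(a,q,.05)[:2] for q in bx])
print("front edge",onz(a,(320,330),0)[:2])
E
```

```text
cup [array([ 0.4535, -0.2963]), array([ 0.4523, -0.2865])]
cup_handle [array([ 0.4938, -0.3493]), array([ 0.4879, -0.3516])]
pot_in [array([0.4535, 0.2741]), array([0.4579, 0.2616])]
knob_grip [array([0.4698, 0.1387]), array([0.4708, 0.1438])]
mill [array([0.4622, 0.2033]), array([0.4644, 0.2026])]
cup mask 668 [ 0.4592 -0.3103]
fit [ 0.4495 -0.2945 -0.916 ] 320.64512071753427
mill corners@.05 [array([0.5239, 0.3442]), array([0.5563, 0.0879]), array([0.4032, 0.0672]), array([0.372 , 0.3189])]
front edge [ 0.3276 -0.0183]
```

```bash
python3 - <<'E'
from h import *
np.set_printoptions(precision=4,suppress=True)
a=cap("top")
print([ (o["confidence"],o["extent"],o["region"].sum()) for o in models.cut_out(a,"cup")][:2])
c=a["frame"][235:305,415:495].copy();c=cv2.resize(c,None,fx=8,fy=8,interpolation=cv2.INTER_CUBIC)
def pt(X,col):
    u=(px(a,X)-[415,235]+.5)*8;cv2.circle(c,tuple(int(v) for v in u),2,col,-1)
cx,cy,t=.4515,-.297,-.87
for k in np.arange(0,6.28,.1):
    pt([cx+.035*np.cos(k),cy+.035*np.sin(k),.06],(0,0,255))
for s in np.arange(.036,.093,.004):
  for w in(-.005,.005): pt([cx+s*np.cos(t)-w*np.sin(t),cy+s*np.sin(t)+w*np.cos(t),.052],(0,255,0))
cv2.imwrite("pics/crop1.png",c)
E
```

```text
[(0.55, [0.6737, 0.5152, 0.0708, 0.0906], np.int64(646))]
```

View pics/crop1.png

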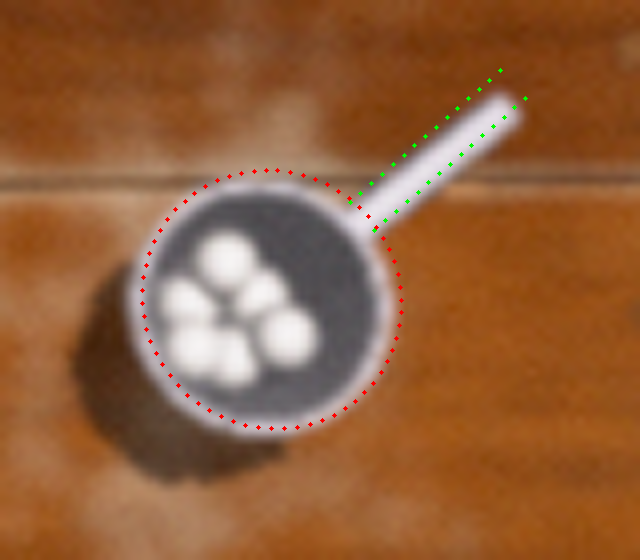

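apply_moves([
  [[0, 0, 0], 7],
  [[0, 0, 0], 7],
  [[0, 0, 0], 7],
  [[0, 0, 0], 7],
  [[0, 0, 0], 7],
], hand=0.05)

```text
time_s: 2.42
tcp_pos: [0.1448, -0.608, 0.1983]
ee_rot: [[-0.927, 0.374, -0.0], [0.374, 0.927, 0.0], [0.0, 0.0, -1.0]]
wrist_force: [-0.0, 0.5, 0.5]
gripper_width: 0.703
gripper_force: 0.0
```

apply_moves([
  [[0, 0, 0], 7],
  [[0, 0, 0], 7],
  [[0, 0, 0], 7],
  [[0, 0, 0], 7],
  [[0, 0, 0], 2.8],
])

```text
time_s: 2.83
tcp_pos: [0.1448, -0.608, 0.1983]
ee_rot: [[-0.606, 0.795, 0.0], [0.795, 0.606, 0.0], [0.0, 0.0, -1.0]]
wrist_force: [0.4, -0.0, -0.1]
gripper_width: 0.577
gripper_force: 0.0
```

apply_moves([
  [[0, 0.039, 0], 0],
  [[0, 0.039, 0], 0],
  [[0, 0.039, 0], 0],
  [[0, 0.039, 0], 0],
  [[0, 0.039, 0], 0],
])

```text
time_s: 3.25
tcp_pos: [0.3004, -0.4878, 0.1986]
ee_rot: [[-0.61, 0.793, 0.0], [0.793, 0.61, -0.0], [-0.0, 0.0, -1.0]]
wrist_force: [0.6, -1.0, -0.6]
gripper_width: 0.575
gripper_force: 0.0
```

apply_moves([
  [[0, 0.039, 0], 0],
  [[0, 0.039, 0], 0],
  [[0, 0.039, 0], 0],
  [[0, 0.039, 0], 0],
  [[0, 0.039, 0], 0],
])

```text
time_s: 3.67
tcp_pos: [0.4552, -0.3686, 0.1987]
ee_rot: [[-0.61, 0.792, 0.0], [0.792, 0.61, -0.0], [-0.001, 0.0, -1.0]]
wrist_force: [-0.6, -0.3, 0.4]
gripper_width: 0.572
gripper_force: 0.0
```

apply_moves([
  [[-0.0027, 0.0205, 0], 0],
  [[-0.0027, 0.0205, 0], 0],
  [[0, 0, 0.03], 0],
  [[0, 0, 0.04], 0],
  [[0, 0, 0.03], 0],
])

```text
time_s: 4.08
tcp_pos: [0.4896, -0.3483, 0.0965]
ee_rot: [[-0.611, 0.792, 0.0], [0.792, 0.611, 0.001], [0.001, 0.001, -1.0]]
wrist_force: [-0.0, 0.8, -1.3]
gripper_width: 0.573
gripper_force: 0.0
```

```bash
python3 - <<'E'
from h import *
a=cap("top");b=cap("side")
for p in(a,b): print(pl(p,"cup_handle"),pl(p,"cup"))
c=a["frame"][215:305,395:515]; d=b["frame"][150:240,290:410]
cv2.imwrite("pics/g1.png",cv2.resize(np.hstack([c,d]),None,fx=3.3,fy=3.3,interpolation=cv2.INTER_CUBIC)); print(r.sense()["tcp_pos"])
E
```

```text
[(0.72, array([467.904, 253.824]))] []
[(0.56, array([352.   , 205.008]))] [(0.65, array([365.312, 226.896]))]
[ 0.49135019 -0.35037819  0.10106337]
```

View pics/g1.png

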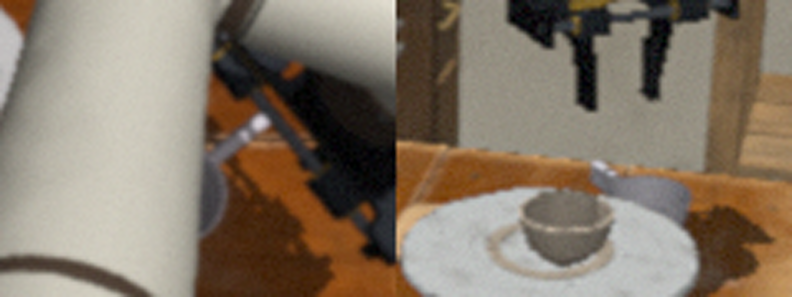

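apply_moves([
  [[0, 0, 0.035], 0],
  [[0, 0, 0.03], 0],
  [[0, 0, 0.01], 0],
  [[0, 0, 0], 0],
  [[0, 0, 0], 0],
])

```text
time_s: 4.8
tcp_pos: [0.4908, -0.3502, 0.0251]
ee_rot: [[-0.611, 0.792, 0.002], [0.792, 0.611, -0.002], [-0.003, 0.001, -1.0]]
wrist_force: [0.0, -0.3, 0.9]
gripper_width: 0.573
gripper_force: 0.0
```

apply_moves([
  [[0, 0, 0], 0],
  [[0, 0, 0], 0],
  [[0, 0, 0], 0],
  [[0, 0, 0], 0],
  [[0, 0, 0], 0],
], hand=0)

```text
time_s: 5.22
tcp_pos: [0.49, -0.3494, 0.0241]
ee_rot: [[-0.61, 0.792, 0.001], [0.792, 0.61, -0.0], [-0.001, 0.001, -1.0]]
wrist_force: [-0.4, -0.3, -0.1]
gripper_width: 0.282
gripper_force: 0.0
```

apply_moves([
  [[0, 0, 0], 0],
  [[0, 0, -0.01], 0],
  [[0, 0, -0.01], 0],
  [[0, 0, -0.02], 0],
  [[0, 0, -0.02], 0],
])

```text
time_s: 5.63
tcp_pos: [0.4894, -0.3493, 0.0846]
ee_rot: [[-0.61, 0.792, -0.001], [0.792, 0.61, 0.0], [0.0, -0.0, -1.0]]
wrist_force: [0.7, 0.5, -0.1]
gripper_width: 0.015
gripper_force: 0.0
```

```bash
python3 - <<'E'
from h import *
b=cap("side");print(pl(b,"cup"),pl(b,"cup_handle"))
d=b["frame"][130:240,290:420]
cv2.imwrite("pics/g2.png",cv2.resize(d,None,fx=5,fy=5,interpolation=cv2.INTER_CUBIC)); s=r.sense();print(s["tcp_pos"],s["gripper_force"],s["moment"])
E
```

```text
[(0.75, array([360.512, 228.48 ]))] [(0.66, array([352.192, 205.008]))]
[ 0.49123219 -0.35002587  0.08643046] 0.0 [-0.05382175  0.03224999 -0.03111958]
```

View pics/g2.png

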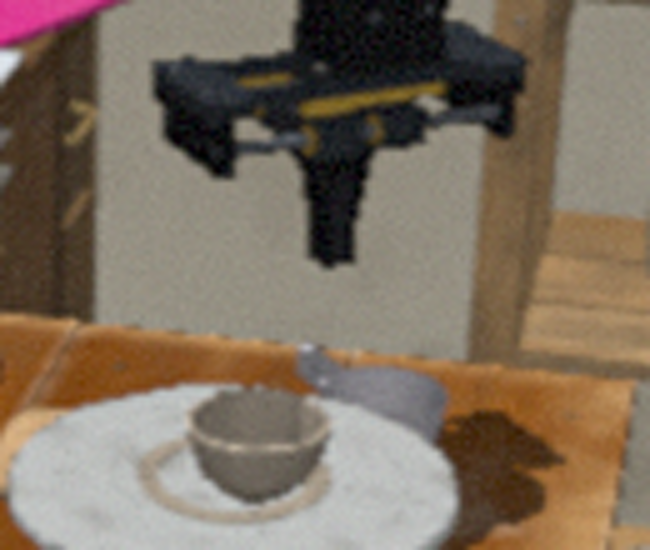

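apply_moves([
  [[0, 0, 0], 0],
  [[0, 0, 0], 0],
  [[0, 0, 0], 0],
  [[0, 0, 0], 0],
  [[0, 0, 0], 0],
], hand=0.036)

```text
time_s: 6.2
tcp_pos: [0.4893, -0.3492, 0.0827]
ee_rot: [[-0.61, 0.792, -0.001], [0.792, 0.61, 0.0], [0.001, -0.001, -1.0]]
wrist_force: [0.5, 0.0, 0.1]
gripper_width: 0.3
gripper_force: 0.0
```

apply_moves([
  [[0, 0, 0], 0],
  [[0, 0, 0], 0],
  [[0, 0, 0.02], 0],
  [[0, 0, 0.02], 0],
  [[0, 0, 0.02], 0],
])

```text
time_s: 6.62
tcp_pos: [0.4899, -0.3494, 0.0231]
ee_rot: [[-0.61, 0.792, 0.001], [0.792, 0.61, -0.0], [-0.001, 0.001, -1.0]]
wrist_force: [-0.1, 1.2, -0.1]
gripper_width: 0.413
gripper_force: 0.0
```

apply_moves([
  [[0, 0, 0], 0],
  [[0, 0, 0], 0],
  [[0, 0, 0], 0],
  [[0, 0, 0], 0],
  [[0, 0, 0], 0],
], hand=0)

```text
time_s: 7.03
tcp_pos: [0.4905, -0.3497, 0.0248]
ee_rot: [[-0.61, 0.792, 0.003], [0.792, 0.61, -0.001], [-0.002, 0.001, -1.0]]
wrist_force: [0.1, -0.1, 1.4]
gripper_width: 0.118
gripper_force: 0.3
```

apply_moves([
  [[0, 0, 0], 0],
  [[0, 0, 0], 0],
  [[0, 0, 0], 0],
  [[0, 0, 0], 0],
])

```text
time_s: 7.37
tcp_pos: [0.4907, -0.3499, 0.0243]
ee_rot: [[-0.61, 0.792, 0.003], [0.792, 0.61, -0.001], [-0.003, 0.001, -1.0]]
wrist_force: [1.5, -0.3, 2.0]
gripper_width: 0.107
gripper_force: 30.0
```

apply_moves([
  [[0, 0, -0.005], 0],
  [[0, 0, -0.01], 0],
  [[0, 0, -0.01], 0],
  [[0, 0, -0.005], 0],
  [[0, 0, 0], 0],
])

```text
time_s: 7.78
tcp_pos: [0.4905, -0.3497, 0.0552]
ee_rot: [[-0.61, 0.792, 0.003], [0.792, 0.61, -0.001], [-0.003, 0.001, -1.0]]
wrist_force: [-0.0, 0.9, -1.5]
gripper_width: 0.107
gripper_force: 30.0
```

```bash
python3 - <<'E'
from h import *
b=cap("side");print(pl(b,"cup"),pl(b,"cup_handle"))
d=b["frame"][130:240,290:420]
cv2.imwrite("pics/g3.png",cv2.resize(d,None,fx=5,fy=5,interpolation=cv2.INTER_CUBIC)); s=r.sense();print(s["tcp_pos"],s["gripper_force"],s["moment"],s["wrist_force"])
E
```

```text
[(0.77, array([365.12 , 218.112]))] []
[ 0.48924988 -0.34908136  0.05320301] 29.976301789283752 [-0.17467516 -0.06077547 -0.00898117] [-0.42365652  0.60607601 -2.54970915]
```

View pics/g3.png

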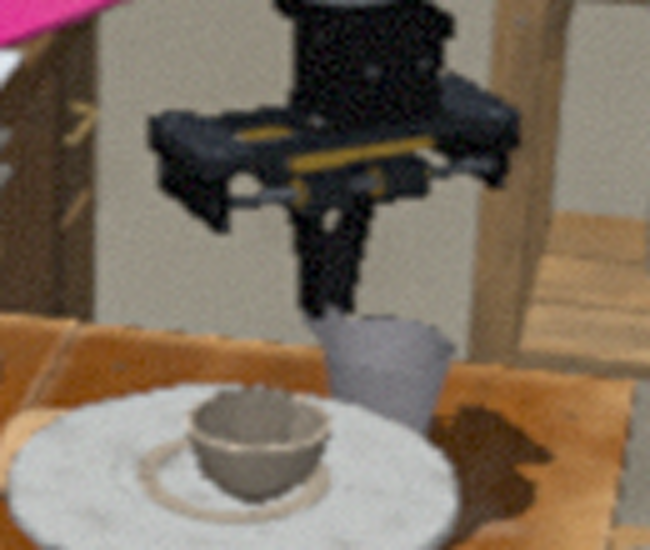

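apply_moves([
  [[0, 0, -0.01], 0],
  [[0, 0, -0.02], -4],
  [[0, 0, -0.02], -7],
  [[0, 0, -0.02], -7],
  [[0, 0, -0.02], -7],
])

```text
time_s: 8.35
tcp_pos: [0.4893, -0.3492, 0.1445]
ee_rot: [[-0.891, 0.455, -0.001], [0.455, 0.891, 0.0], [0.001, -0.0, -1.0]]
wrist_force: [1.0, 0.1, -2.1]
gripper_width: 0.104
gripper_force: 30.0
```

apply_moves([
  [[0, 0, -0.02], -7],
  [[0, 0, -0.02], -7],
  [[0, 0, -0.02], -7],
  [[0, 0, -0.01], -4],
  [[0, 0, 0], -2.4],
])

```text
time_s: 8.77
tcp_pos: [0.4908, -0.3501, 0.2172]
ee_rot: [[-1.0, -0.003, 0.005], [-0.003, 1.0, -0.003], [-0.005, -0.003, -1.0]]
wrist_force: [0.3, -0.2, -1.2]
gripper_width: 0.105
gripper_force: 30.0
```

```bash
python3 - <<'E'
from h import *
b=cap("side");print(pl(b,"cup"),pl(b,"cup_handle"))
d=b["frame"][60:200,300:480]
cv2.imwrite("pics/g4.png",cv2.resize(d,None,fx=4,fy=4,interpolation=cv2.INTER_CUBIC)); s=r.sense();print(s["tcp_pos"],s["gripper_force"],s["moment"],s["wrist_force"],s["joints"])
E
```

```text
[(0.79, array([382.016, 156.192]))] [(0.78, array([355.2  , 138.096]))]
[ 0.4892947  -0.34899867  0.21342043] 29.975863695144653 [-0.04192114 -0.15644365 -0.01743915] [ 0.02868894  0.01584155 -2.70412428] [-2.00955750e+01  1.91575685e+01 -1.68169655e+00 -3.02993083e-02
 -6.91849995e+01 -6.99709712e+01]
```

View pics/g4.png

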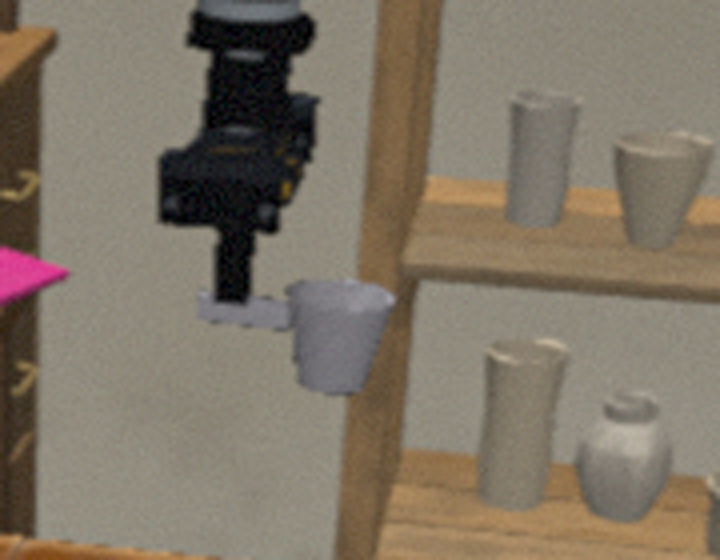

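```bash
cat >> h.py <<'E'
def ony(p,uv,y):
    e,d=ray(p,uv);return e+d*(y-e[1])/d[1]
E
python3 - <<'E'
from h import *
np.set_printoptions(precision=4,suppress=True)
b=cap("side")
off=np.array([300,60])
for n,q in(("foot",(343,392)),("lipL",(392,300)),("strap top at finger",(233,297)),("strap bot",(233,328)),("finger tip",(233,303)),("strap end top",(200,295)),("strap end bottom",(200,315))):
    uv=np.array(q)/4+off; print(n,ony(b,uv,-.349))
for t in("cup","cup_handle"):print(t,[ony(b,q,-.349) for c,q in pl(b,t)])
print(px(b,[.4893,-.349,.2134]),(px(b,[.4893,-.349,.2134])-off)*4)
E
```

```text
foot [ 0.4128 -0.349   0.1849]
lipL [ 0.3863 -0.349   0.2495]
strap top at finger [ 0.4887 -0.349   0.2425]
strap bot [ 0.4876 -0.349   0.2217]
finger tip [ 0.4885 -0.349   0.2385]
strap end top [ 0.5104 -0.349   0.2419]
strap end bottom [ 0.5098 -0.349   0.2285]
cup [array([ 0.4254, -0.349 ,  0.1842])]
cup_handle [array([ 0.4947, -0.349 ,  0.2234])]
[357.4402 144.9828] [229.7609 339.9312]
```

apply_moves([
  [[0, 0.01, 0], 0],
  [[0, 0.02, 0], 0],
  [[-0.005, 0.03, 0], 0],
  [[-0.005, 0.03, 0], 0],
  [[-0.007, 0.03, 0], 0],
])

```text
time_s: 9.48
tcp_pos: [0.5059, -0.2277, 0.2131]
ee_rot: [[-1.0, 0.001, -0.001], [0.001, 1.0, 0.0], [0.001, 0.0, -1.0]]
wrist_force: [1.3, 0.0, -2.3]
gripper_width: 0.103
gripper_force: 30.0
```

apply_moves([
  [[-0.007, 0.03, 0], 0],
  [[-0.007, 0.03, 0], 0],
  [[-0.007, 0.03, 0], 0],
  [[-0.007, 0.03, 0], 0],
  [[-0.007, 0.03, 0], 0],
])

```text
time_s: 9.9
tcp_pos: [0.5413, -0.0773, 0.2133]
ee_rot: [[-1.0, 0.0, -0.0], [0.0, 1.0, 0.0], [0.0, 0.0, -1.0]]
wrist_force: [-0.0, -0.0, -2.7]
gripper_width: 0.106
gripper_force: 30.0
```

apply_moves([
  [[-0.007, 0.03, 0], 0],
  [[-0.007, 0.03, 0], 0],
  [[-0.007, 0.03, 0], 0],
  [[-0.007, 0.03, 0], 0],
  [[-0.007, 0.03, 0], 0],
])

```text
time_s: 10.32
tcp_pos: [0.5761, 0.0727, 0.2132]
ee_rot: [[-1.0, -0.0, -0.001], [-0.0, 1.0, -0.0], [0.001, -0.0, -1.0]]
wrist_force: [-0.0, 0.0, -2.0]
gripper_width: 0.103
gripper_force: 30.0
```

apply_moves([
  [[-0.007, 0.03, 0], 0],
  [[-0.007, 0.03, 0], 0],
  [[-0.007, 0.03, 0], 0],
  [[-0.007, 0.03, 0], 0],
  [[-0.007, 0.03, 0], 0],
])

```text
time_s: 10.73
tcp_pos: [0.6111, 0.2226, 0.213]
ee_rot: [[-1.0, -0.0, -0.001], [-0.0, 1.0, -0.001], [0.001, -0.001, -1.0]]
wrist_force: [0.7, -0.2, -1.2]
gripper_width: 0.104
gripper_force: 30.0
```

apply_moves([
  [[-0.001, 0.02, 0], 0],
  [[0, 0.015, 0], 0],
  [[0, 0.01, 0], 0],
  [[0, 0.005, 0], 0],
  [[0, 0, 0], 0],
])

```text
time_s: 11.15
tcp_pos: [0.6123, 0.271, 0.2133]
ee_rot: [[-1.0, -0.0, -0.0], [-0.0, 1.0, -0.0], [0.0, -0.0, -1.0]]
wrist_force: [0.2, 0.4, -0.9]
gripper_width: 0.109
gripper_force: 30.0
```

```bash
python3 - <<'E'
from h import *
np.set_printoptions(precision=4,suppress=True)
a=cap("top");b=cap("side");s=r.sense();y=s["tcp_pos"][1];print(s["tcp_pos"],s["gripper_force"],s["moment"])
for t in("cup","cup_handle"):print(t,[ony(b,q,y) for c,q in pl(b,t)])
print("pot",pl(a,"pot_in"),pl(b,"pot_in"))
# pot rim: fit ellipse to mask
L=models.cut_out(b,"pot_in");print(len(L))
cv2.imwrite("pics/g5.png",cv2.resize(b["frame"][180:400,180:420],None,fx=2.5,fy=2.5,interpolation=cv2.INTER_CUBIC))
E
```

```text
[0.6125 0.2697 0.2136] 29.976592361927032 [-0.1097 -0.1156  0.0127]
cup [array([0.5498, 0.2697, 0.1886])]
cup_handle [array([0.6176, 0.2697, 0.2329])]
pot [(0.8, array([182.528, 270.72 ])), (0.72, array([172.8 , 221.28]))] [(0.56, array([318.528, 339.984])), (0.55, array([316.8  , 335.712]))]
1
```

View pics/g5.png

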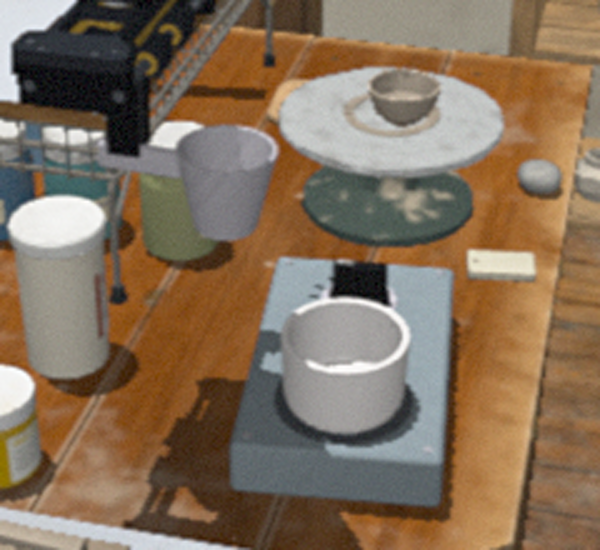

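apply_moves([
  [[0, 0, 0.01], 0],
  [[0, 0, 0.02], 0],
  [[0, 0, 0.025], 0],
  [[0, 0, 0.025], 0],
  [[0, 0, 0.013], 0],
])

```text
time_s: 11.92
tcp_pos: [0.6106, 0.2694, 0.1161]
ee_rot: [[-1.0, 0.001, -0.005], [0.001, 1.0, -0.002], [0.005, -0.002, -1.0]]
wrist_force: [-0.0, 0.0, -2.1]
gripper_width: 0.1
gripper_force: 30.0
```

apply_moves([
  [[0.004, 0, 0], 0],
  [[0.004, 0, 0], 0],
  [[0.003, 0, 0], 0],
  [[0, 0, 0], 0],
])

```text
time_s: 12.25
tcp_pos: [0.6018, 0.2712, 0.1222]
ee_rot: [[-1.0, -0.001, 0.002], [-0.001, 1.0, 0.002], [-0.002, 0.002, -1.0]]
wrist_force: [-0.3, -0.6, -0.8]
gripper_width: 0.103
gripper_force: 30.0
```

```bash
cat > tilt.py <<'E'
from h import *
import sys
np.set_printoptions(precision=4,suppress=True)
b=cap("side");s=r.sense();y=s["tcp_pos"][1];print(s["time_s"],np.array(s["tcp_pos"]),s["gripper_force"],np.array(s["moment"]),np.array(s["wrist_force"]))
C=[ony(b,q,y) for c,q in pl(b,"cup")]; print("cup",C)
P=np.array(s["tcp_pos"])+[0,0,.0187]
if C:
    d=C[0]-P; print("tilt est deg",np.degrees(np.arctan2(d[2],d[0])-np.arctan2(-.042,-.068))%360)
if len(sys.argv)>1: cv2.imwrite(f"pics/{sys.argv[1]}.png",cv2.resize(b["frame"][200:370,200:400],None,fx=3.4,fy=3.4,interpolation=cv2.INTER_CUBIC))
E
python3 - <<'E'
from h import *
b=cap("side")
print("rim c",onz(b,(318.4,310),.109))
L=models.cut_out(b,"pot_in")
if L:
    m=L[0]["region"];ys,xs=np.nonzero(m);print(xs.min(),xs.max(),ys.min(),ys.max(),onz(b,(xs.min(),(ys.min()+310)/2+5),.109),onz(b,(xs.max(),310),.109))
E
python3 tilt.py
```

```text
rim c [0.45755194 0.26035081 0.109     ]
272 361 283 382 [0.54563101 0.25499561 0.109     ] [0.38336404 0.24154687 0.109     ]
12.4 [0.6022 0.2712 0.1218] 29.976127445697784 [-0.0051 -0.1442 -0.0343] [ 0.7377  0.4219 -1.9229]
cup [array([0.5327, 0.2712, 0.0948])]
tilt est deg 1.6428033031212517
```

```bash
python3 - <<'E'
from h import *
from scipy.optimize import minimize
np.set_printoptions(precision=4,suppress=True)
for n,x0 in(("top",(150,235,220,305)),("side",(280,290,355,360))):
    p=cap(n);im=cv2.imread(f"pics/{n}0.png").astype(float)
    g=cv2.GaussianBlur(im.mean(2) - 0*im[...,0],(3,3),0)
    sat=im.max(2)-im.min(2)
    k=np.arange(0,2*np.pi,.02)
    def samp(c,R,z):
        U=np.array([px(p,[c[0]+R*np.cos(t),c[1]+R*np.sin(t),z]) for t in k]).astype(np.float32)
        return cv2.remap(g.astype(np.float32),U[:,:1],U[:,1:],cv2.INTER_LINEAR).ravel()
    def cost(c): return -(samp(c,.0435,.109).mean()*2-samp(c,.0505,.109).mean()-samp(c,.0365,.109).mean())
    best=min(((cost((x,y)),x,y) for x in np.arange(.44,.475,.002) for y in np.arange(.25,.29,.002)))
    o=minimize(cost,best[1:],method="Nelder-Mead");print(n,best,o.x,o.fun)
E
```

```text
top (np.float32(-160.05965), np.float64(0.458), np.float64(0.27)) [0.4576 0.2706] -164.0975341796875
side (np.float32(-137.4055), np.float64(0.458), np.float64(0.27)) [0.457  0.2702] -143.29725646972656
```

apply_moves([
  [[0.004, 0, -0.001], 0],
  [[0.004, 0, -0.0015], 0],
  [[0.0035, 0, -0.007], 0],
  [[0.0038, 0, -0.008], 0],
  [[0, 0, 0], 0],
])

```text
time_s: 12.97
tcp_pos: [0.5864, 0.2711, 0.1403]
ee_rot: [[-1.0, -0.001, 0.002], [-0.001, 1.0, 0.002], [-0.002, 0.002, -1.0]]
wrist_force: [2.7, 0.0, 0.6]
gripper_width: 0.104
gripper_force: 30.0
```

```bash
python3 tilt.py t1
```

```text
13.0167 [0.5867 0.2712 0.1396] 29.994771480560303 [-0.0078 -0.9285  0.0345] [ 3.1818  0.0297 -0.0229]
cup [array([0.5326, 0.2712, 0.1047])]
tilt est deg 13.058745729881908
```

View pics/t1.png

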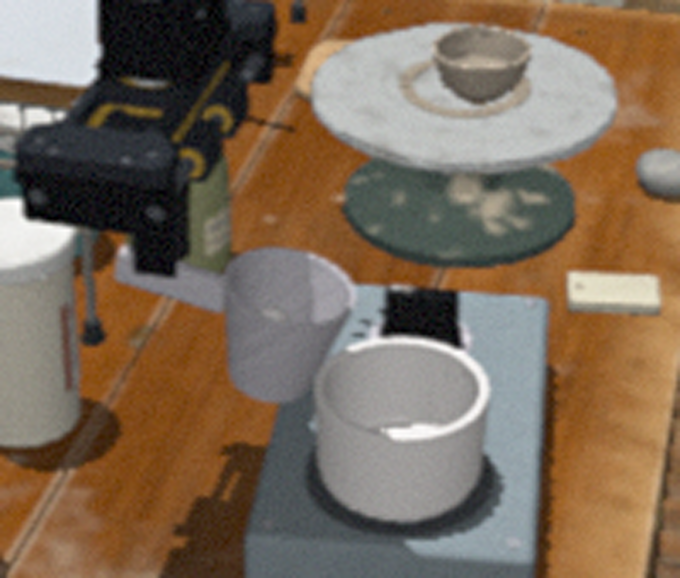

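apply_moves([
  [[0.005, 0, -0.007], 0],
  [[0.005, 0, -0.007], 0],
  [[0.006, 0, -0.006], 0],
  [[0.006, 0, -0.006], 0],
  [[0, 0, 0], 0],
])

```text
time_s: 13.48
tcp_pos: [0.5632, 0.2708, 0.1653]
ee_rot: [[-1.0, -0.0, 0.0], [-0.0, 1.0, 0.001], [-0.0, 0.001, -1.0]]
wrist_force: [1.7, -1.3, -0.6]
gripper_width: 0.099
gripper_force: 30.0
```

```bash
python3 tilt.py
```

```text
13.5333 [0.5637 0.2709 0.1647] 29.993586838245392 [ 0.0092 -0.7804  0.0132] [ 2.8842 -0.6438 -0.1154]
cup [array([0.5316, 0.2709, 0.1089])]
tilt est deg 34.97831408704101
```

apply_moves([
  [[0.007, 0, -0.005], 0],
  [[0.007, 0, -0.0046], 0],
  [[0.0077, 0, -0.0036], 0],
  [[0.0077, 0, -0.0035], 0],
  [[0, 0, 0], 0],
])

```text
time_s: 14.0
tcp_pos: [0.5336, 0.2708, 0.1818]
ee_rot: [[-1.0, -0.001, 0.0], [-0.001, 1.0, 0.001], [-0.0, 0.001, -1.0]]
wrist_force: [2.1, -0.1, 1.8]
gripper_width: 0.095
gripper_force: 30.0
```

```bash
python3 tilt.py
```

```text
14.05 [0.5343 0.2709 0.1815] 30.000557125895284 [ 0.0011 -0.8378  0.0414] [1.9396 0.3454 2.7863]
cup [array([0.5285, 0.2709, 0.1194]), array([0.3491, 0.2709, 0.1804])]
tilt est deg 54.17814017407915
```

apply_moves([
  [[0.0082, 0, -0.0025], 0],
  [[0.0082, 0, -0.002], 0],
  [[0.0085, 0, -0.001], 0],
  [[0.0085, 0, -0.0005], 0],
  [[0, 0, 0], 0],
])

```text
time_s: 14.52
tcp_pos: [0.501, 0.2709, 0.1882]
ee_rot: [[-1.0, -0.001, 0.002], [-0.001, 1.0, 0.001], [-0.002, 0.001, -1.0]]
wrist_force: [1.8, -0.7, 6.6]
gripper_width: 0.091
gripper_force: 30.0
```

```bash
python3 tilt.py; python3 - <<'E'
from h import *
b=cap("side");L=models.place_of(b,"ball_1_center");print([(round(o["confidence"],2),(np.array(o["at"])*[W,H]).round()) for o in L])
E
```

```text
14.5667 [0.5015 0.2709 0.1882] 30.019748263293877 [ 0.0423 -0.5746  0.0046] [ 2.3318 -0.4593  6.9811]
cup [array([0.5201, 0.2709, 0.1264])]
tilt est deg 71.30210249084453
[]
```

apply_moves([
  [[0.0084, 0, 0], 0],
  [[0.0084, 0, 0.001], 0],
  [[0.0082, 0, 0.0015], 0],
  [[0.0082, 0, 0.002], 0],
  [[0, 0, 0], 0],
])

```text
time_s: 15.13
tcp_pos: [0.4678, 0.2709, 0.1847]
ee_rot: [[-1.0, -0.001, 0.002], [-0.001, 1.0, 0.001], [-0.002, 0.001, -1.0]]
wrist_force: [-1.5, 0.2, 12.7]
gripper_width: 0.087
gripper_force: 30.0
```

```bash
python3 tilt.py; python3 - <<'E'
from h import *
for n in("side","top"):
    b=cap(n);L=models.place_of(b,"ball_1_center");print([(round(o["confidence"],2),(np.array(o["at"])*[W,H]).round(),onz(b,np.array(o["at"])*[W,H],.066)) for o in L])
E
```

```text
15.1833 [0.4683 0.2711 0.1848] 30.050011784769595 [-0.1138  0.1826  0.0187] [-0.1481  0.3747 11.7075]
cup [array([0.5166, 0.2711, 0.1313])]
tilt est deg 92.05223951582526
[(0.17, array([180., 366.]), array([0.65827309, 0.41466988, 0.066     ]))]
[]
```

apply_moves([
  [[0.0075, 0, 0.0025], 0],
  [[0.0075, 0, 0.003], 0],
  [[0.007, 0, 0.003], 0],
  [[0.007, 0, 0.003], 0],
  [[0, 0, 0], 0],
])

```text
time_s: 15.85
tcp_pos: [0.4364, 0.2692, 0.1686]
ee_rot: [[-1.0, 0.0, -0.005], [0.0, 1.0, -0.003], [0.005, -0.003, -1.0]]
wrist_force: [-1.1, -1.0, 0.0]
gripper_width: 0.01
gripper_force: 0.4
```

```bash
python3 tilt.py p2; python3 - <<'E'
from h import *
for n in("side","top"):
    b=cap(n);L=models.place_of(b,"ball_1_center");print([(round(o["confidence"],2),(np.array(o["at"])*[W,H]).round(),onz(b,np.array(o["at"])*[W,H],.066)) for o in L])
    print([(round(o["confidence"],2),o["region"].sum()) for o in models.cut_out(b,"ball_1_center")])
E
```

```text
15.9 [0.4375 0.2697 0.1691] 0.23195354466764684 [0.0103 0.0618 0.0059] [-0.4245  0.3847  0.4129]
cup [array([0.5169, 0.2697, 0.1327])]
tilt est deg 113.54681308971918
[]
[]
[]
[]
```

View pics/p2.png

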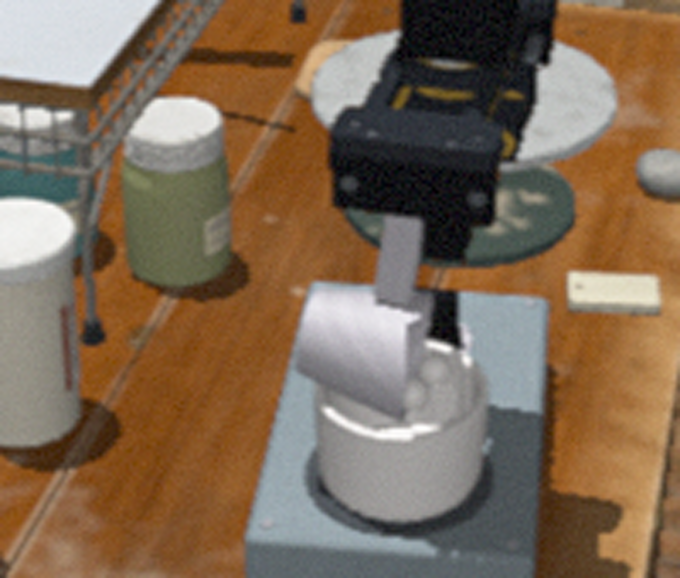

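```bash
python3 - <<'E'
from h import *
np.set_printoptions(precision=4,suppress=True)
b=cap("side")
for n,q in(("strap TL",(386,215)),("TR",(424,220)),("BL",(377,297)),("BR",(417,302)),("lip low",(403,415)),("lip top",(420,305)),("foot top",(318,288)),("foot low",(300,350))):
    print(n,ony(b,np.array(q)/3.4+200,.272))
u=(px(b,[.4375,.2697,.169])-200)*3.4;print("tcp in crop",u)
e=b["frame"][255:300,300:335]
cv2.imwrite("pics/zz.png",e)
# light strap pixels: print gray/saturation rows
g=e.astype(int).mean(2).astype(int)
for row in g[2:44:3]: print(*row[4:32])
E
```

```text
strap TL [0.4656 0.272  0.2117]
TR [0.4463 0.272  0.2116]
BL [0.4695 0.272  0.1626]
BR [0.4486 0.272  0.1629]
lip low [0.4544 0.272  0.0913]
lip top [0.447  0.272  0.1614]
foot top [0.5005 0.272  0.1631]
foot low [0.5103 0.272  0.1231]
tcp in crop [439.6891 292.4537]
6 16 2 19 3 18 22 15 8 29 26 22 24 17 24 13 18 13 3 25 19 17 20 14 11 20 15 16
38 38 26 21 21 21 10 1 13 15 25 15 9 22 3 19 21 13 12 13 21 11 6 18 22 10 6 4
77 82 84 82 81 89 84 89 115 127 129 126 124 124 115 98 96 80 54 20 19 21 12 18 15 18 12 23
57 58 72 90 94 101 107 113 127 132 130 133 133 127 129 134 131 124 79 40 6 11 14 23 16 23 14 5
83 72 58 50 55 66 89 110 128 137 131 130 130 130 131 134 130 113 68 29 1 15 17 10 21 27 22 25
83 81 78 85 77 77 105 125 125 132 129 132 131 128 132 132 133 111 65 30 19 17 12 16 15 21 7 7
85 82 77 79 76 95 121 129 131 132 132 130 130 131 134 128 126 108 73 48 36 36 28 25 31 34 29 23
72 72 80 83 77 96 123 126 134 129 133 134 134 131 136 131 125 103 78 75 73 81 73 70 74 76 71 71
75 76 77 82 94 113 127 131 131 124 129 134 136 136 131 125 114 95 77 66 81 74 83 101 104 94 107 120
165 167 172 171 158 139 131 134 135 132 129 135 132 138 132 127 109 90 76 59 60 65 77 91 81 99 112 96
216 215 212 213 204 167 128 124 128 128 125 131 134 137 127 120 103 101 100 100 100 98 85 54 37 33 32 21
224 225 224 224 225 229 227 224 213 178 153 141 144 145 126 112 109 109 111 114 117 115 97 64 31 12 17 24
224 224 226 225 228 228 230 231 230 227 228 228 233 231 228 227 219 173 129 119 126 123 88 46 15 21 28 18
215 215 215 218 214 222 222 225 226 223 224 228 227 192 139 126 123 124 123 123 133 126 89 43 9 19 19 11
```

apply_moves([
  [[0, 0, 0], 0],
  [[0, 0, 0], 0],
  [[0, 0, -0.002], 0],
  [[0, 0, -0.002], 0],
  [[0, 0, 0], 0],
], hand=0.04)

```text
time_s: 16.72
tcp_pos: [0.4397, 0.271, 0.1752]
ee_rot: [[-1.0, -0.0, 0.001], [-0.0, 1.0, 0.001], [-0.001, 0.001, -1.0]]
wrist_force: [0.2, 0.1, -0.4]
gripper_width: 0.301
gripper_force: 0.1
```

apply_moves([
  [[-0.004, 0, 0], 0],
  [[-0.006, 0, 0], 0],
  [[-0.005, 0, 0], 0],
  [[-0.003, 0, 0], 0],
])

```text
time_s: 17.05
tcp_pos: [0.4582, 0.2707, 0.1744]
ee_rot: [[-1.0, 0.0, 0.0], [0.0, 1.0, -0.0], [-0.0, -0.0, -1.0]]
wrist_force: [-0.9, 0.2, -0.1]
gripper_width: 0.451
gripper_force: 0.0
```

```bash
python3 - <<'E'
from h import *
np.set_printoptions(precision=4,suppress=True)
b=cap("side");s=r.sense();print(s["tcp_pos"],s["gripper_width"],s["wrist_force"])
print([(c,ony(b,q,.27)) for t in("cup","cup_handle") for c,q in pl(b,t)])
e=b["frame"][255:300,300:335];g=e.astype(int).mean(2).astype(int)
for row in g[2:44:3]: print(*row[4:32])
E
```

```text
[0.4585 0.2708 0.1744] 0.45317531511119 [ 0.7392 -0.3783  0.6704]
[(0.86, array([0.5149, 0.27  , 0.1253])), (0.66, array([0.4785, 0.27  , 0.2077]))]
8 14 15 23 7 20 14 22 19 13 21 11 18 12 11 2 16 22 14 8 20 11 22 21 18 2 17 50
91 113 128 120 94 44 16 20 19 22 10 16 19 27 15 17 23 9 23 7 21 16 19 2 15 21 28 66
84 109 128 125 97 43 12 3 18 19 17 23 17 9 24 11 26 22 26 30 25 13 29 63 94 95 92 88
67 97 125 128 103 56 7 11 19 18 9 13 26 27 11 14 19 34 69 86 85 90 88 92 91 84 89 81
91 105 125 124 97 44 24 3 11 15 17 22 21 12 28 11 10 34 71 85 83 85 86 88 82 86 82 83
88 106 126 129 93 40 17 8 22 3 1 22 3 25 12 3 12 32 68 86 87 81 84 82 81 83 81 83
81 100 123 126 91 37 6 18 17 12 23 20 20 27 7 22 17 27 43 55 56 58 63 63 77 85 96 91
77 96 119 131 131 129 127 124 116 103 95 78 66 56 50 44 43 46 61 70 72 75 80 73 74 70 72 73
144 151 139 131 130 133 131 130 130 132 133 130 116 110 118 118 115 116 101 75 72 74 82 103 104 91 110 120
218 215 184 149 121 114 107 120 116 121 122 119 121 118 124 122 124 123 121 91 61 64 81 85 74 103 108 99
228 231 229 231 233 233 197 159 136 127 129 121 145 215 235 183 139 128 133 103 64 23 32 32 30 35 20 31
225 223 226 227 222 224 223 222 178 139 133 130 145 197 209 175 138 138 139 135 96 36 11 19 17 15 26 10
219 215 207 211 208 208 207 202 167 139 130 148 179 203 174 143 139 142 144 140 109 64 26 17 22 15 15 14
199 199 199 201 204 197 196 186 163 137 136 138 145 172 157 145 149 148 141 146 145 95 36 12 14 27 23 20
```

apply_moves([
  [[-0.006, 0, -0.003], 0],
  [[-0.008, 0, -0.003], 0],
  [[-0.006, 0, -0.002], 0],
  [[0, 0, 0], 0],
])

```text
time_s: 17.53
tcp_pos: [0.4791, 0.2711, 0.1832]
ee_rot: [[-1.0, 0.001, 0.002], [0.001, 1.0, 0.001], [-0.002, 0.001, -1.0]]
wrist_force: [0.2, 0.5, 0.4]
gripper_width: 0.458
gripper_force: 0.0
```

apply_moves([
  [[0, 0, 0], 0],
  [[0, 0, 0], 0],
  [[0, 0, 0], 0],
  [[0, 0, 0], 0],
  [[0, 0, 0], 0],
], hand=0)

```text
time_s: 17.95
tcp_pos: [0.4771, 0.2707, 0.1825]
ee_rot: [[-1.0, -0.0, -0.0], [-0.0, 1.0, -0.0], [0.0, -0.0, -1.0]]
wrist_force: [-0.1, 0.3, -0.3]
gripper_width: 0.168
gripper_force: 0.0
```

apply_moves([
  [[0, 0, 0], 0],
  [[0, 0, 0], 0],
  [[0, 0, 0], 0],
  [[0, 0, 0], 0],
])

```text
time_s: 18.28
tcp_pos: [0.4773, 0.2707, 0.1825]
ee_rot: [[-1.0, -0.0, -0.0], [-0.0, 1.0, 0.0], [0.0, 0.0, -1.0]]
wrist_force: [-1.1, 0.2, 0.1]
gripper_width: 0.01
gripper_force: 0.0
```

```bash
python3 - <<'E'
from h import *
np.set_printoptions(precision=4,suppress=True)
b=cap("side");s=r.sense();print(s["tcp_pos"],s["gripper_width"],s["wrist_force"],s["gripper_force"])
print([(c,ony(b,q,.27)) for t in("cup","cup_handle") for c,q in pl(b,t)])
E
```

```text
[0.4774 0.2707 0.1826] 0.00988456255166844 [ 0.303  -0.32    0.2002] 0.0
[(0.85, array([0.4874, 0.27  , 0.1141])), (0.39, array([0.4438, 0.27  , 0.1688])), (0.95, array([0.4128, 0.27  , 0.1127]))]
```

apply_moves([
  [[0, 0, -0.035], 0],
  [[0, 0, -0.04], 0],
  [[0, -0.03, -0.035], 0],
  [[0, -0.04, 0], 0],
  [[0, -0.04, 0], 0],
], hand=0.04)

```text
time_s: 18.85
tcp_pos: [0.4781, 0.1637, 0.2916]
ee_rot: [[-1.0, -0.002, 0.004], [-0.002, 1.0, 0.003], [-0.004, 0.003, -1.0]]
wrist_force: [0.8, -1.2, -0.8]
gripper_width: 0.301
gripper_force: 0.0
```

apply_moves([
  [[0, -0.04, 0], 0],
  [[0, -0.04, 0], 0],
  [[0, -0.04, 0], 0],
  [[0, -0.02, 0], 0],
])

```text
time_s: 19.18
tcp_pos: [0.4765, 0.0204, 0.2896]
ee_rot: [[-1.0, 0.002, 0.0], [0.002, 1.0, -0.0], [-0.0, -0.0, -1.0]]
wrist_force: [-0.1, 0.2, 0.8]
gripper_width: 0.451
gripper_force: 0.0
```

```bash
cat > fit.py <<'E'
from h import *
from scipy.optimize import minimize
from scipy.spatial.transform import Rotation as Ro
k=np.arange(0,2*np.pi,.2);c,s=np.cos(k),np.sin(k)
CONE=np.vstack([np.c_[.022*c,.022*s,0*c],np.c_[.035*c,.035*s,0*c+.06]])
ST=np.array([[x,y,z] for x in(.03,.092) for y in(-.005,.005) for z in(.032,.052)])
def rot(v): return (Ro.from_euler("z",v[3])*Ro.from_euler("y",-v[4])*Ro.from_euler("x",v[5])).as_matrix()
def ren(p,v):
    R=rot(v);K=np.array(p["intrinsics"]);O=np.array(p["orientation"]);m=np.zeros((H*2,W*2),np.uint8)
    for M in(CONE,ST):
        X=(M@R.T+v[:3]-np.array(p["eye"]))@O;q=X@K.T;q=q[:,:2]/q[:,2:]
        cv2.fillConvexPoly(m,cv2.convexHull(((q+.5)*2*16).astype(np.int32)),1,shift=4)
    return m.astype(float)
def fit(views,v0,step=(.01,.01,.01,.1,.15,.1)):
    T=[(p,cv2.GaussianBlur(cv2.resize(m.astype(np.uint8),(W*2,H*2),interpolation=0).astype(float),(9,9),0),cv2.resize(ig.astype(np.uint8),(W*2,H*2),interpolation=0)) for p,m,ig in views]
    def cost(v):
        return sum((((cv2.GaussianBlur(ren(p,v),(9,9),0)-m)*(1-ig))**2).sum() for p,m,ig in T)
    o=None
    for n in range(2):
        x=v0 if o is None else o.x
        o=minimize(cost,x,method="Nelder-Mead",options=dict(maxfev=350,initial_simplex=np.vstack([x]+[np.array(x)+np.eye(6)[i]*step[i] for i in range(6)])))
    return o
E
python3 - <<'E'
from fit import *
np.set_printoptions(precision=4,suppress=True)
a=cap("top");b=cap("side");V=[]
for n,p in(("top",a),("side",b)):
    L=models.cut_out(p,"cup");print(n,[(round(o["confidence"],2),np.round(np.array(o["extent"])*[W,H,W,H])) for o in L][:2])
    for t in("cup","cup_handle"): print(t,[(c,q.round(1)) for c,q in pl(p,t)])
    P=models.cut_out(p,"pot_in")
    if L:
        ig=P[0]["region"] if P and n=="side" else np.zeros((H,W),bool); V.append((p,L[0]["region"],ig&~L[0]["region"]))
import itertools
H1=tri(a,pl(a,"cup")[0][1],b,pl(b,"cup")[0][1]) if pl(a,"cup") and pl(b,"cup") else None;print(H1)
print("balls",[(o["confidence"],onz(a,np.array(o["at"])*[W,H],.066)) for o in models.place_of(a,"ball_1_center")])
for t0 in(-2.6,-2.1,2.6):
    o=fit(V,[.487,.27,.115,0,-t0*-1 if 0 else t0,0]);print(t0,o.fun,o.x)
E
```

```text
top []
cup []
cup_handle []
side [(0.82, array([292., 297.,  65.,  36.]))]
cup [(0.95, array([300.6, 306.1]))]
cup_handle [(0.63, array([340.1, 315.7]))]
None
balls []
-2.6 467.1848047270905 [ 0.4276  0.2797  0.1299  0.1073 -2.0921  0.3015]
-2.1 468.5879821574781 [ 0.4283  0.2783  0.1289  0.0233 -2.1008  0.2511]
2.6 475.5729164015502 [ 0.4834  0.2862  0.128  -0.2497  2.3505  0.7648]
```

```bash
python3 - <<'E'
from h import *
a=cap("top");g=a["frame"].astype(int).mean(2);ch=" .:-=+*#%@"
for y in range(236,308,3): print("".join(ch[min(9,int(g[y,x]/25.6))] for x in range(146,236,2)))
E
```

```text
%%%%%%%%%%%%%%#----=*-%@@@@@@@@@@%%%%%%%%%%%%
%%%%%%%%%%%@@%%=----*+=%@@@@@@%%%%%%%%%%%%%%%
%%%%%%%@%@@@@@@%-----#-*@%%%%%%%%%%%%%%%%%###
%%%%%@@%@@@@@@@%*-::-+*-%%%%%%%%%%%%%%%%#####
%%@@@@@@@@@@@@@@%=----*=+%%%%%%%%%%%#########
%%@@@@@@@@@@@@%%%#-----*-*%%%%%%###########**
@@@@@@@@@@%%%%%%%%+::::=*:##%##########******
@@%@@%%%%%%%%%%%%%#-::::++-########*******+++
@%%%%%%%%%%%%%%%%%%*:::::+==###*******+++++==
%%%%%%%%%%%%%%%%%%##+:::::+:=******++++====--
%%%%%%%%%%%%%%%######=::::-+:=*+++++===----+%
%@%%%%%%%%%##########*-::::-=.-+===----=+***%
%%%%%%%%%%%%#####******-:::.:-.:---=+********
%%%%%%%%%%%%#####*****++:....:-. -***********
%%@%%%%%%%%%%####****+=+=:......=************
%%%%%%%%%%%%%%####***+=---:....=*************
%%%%%%%%%%%%%%#####**++=-=-:.:=**************
%%%%%%%%%%%%%%%#####**+==-:.:=***************
%%%%%%%%%%%%%%%#####**++=-.-+****************
%%%%%%%%%%%%%%%#####**++===******************
%%%%%%%%%%%%%%%%####**+++==******************
%%%%%%%%%%%%%%%%####***++==+************+++==
%%%%%%%%%%%%%%%%####***+++==+++===--::.......
%%%%%%%%%%%%%%%%####****++=-:.........::::---
```

apply_moves([
  [[0, -0.04, 0], 0],
  [[0, -0.04, 0], 0],
  [[0, -0.04, 0], 0],
  [[0, -0.04, 0], 0],
  [[0, -0.04, 0], 0],
])

```text
time_s: 20.25
tcp_pos: [0.4772, -0.1779, 0.2894]
ee_rot: [[-1.0, -0.001, 0.001], [-0.001, 1.0, -0.0], [-0.001, -0.0, -1.0]]
wrist_force: [1.2, 1.1, -0.5]
gripper_width: 0.462
gripper_force: 0.0
```

```bash
python3 - <<'E'
from fit import *
np.set_printoptions(precision=4,suppress=True)
a=cap("top");b=cap("side");V=[]
g=a["frame"].astype(int).mean(2);ch=" .:-=+*#%@"
for y in range(240,300,2): print("".join(ch[min(9,int(g[y,x]/25.6))] for x in range(150,230,1)))
for n,p in(("top",a),("side",b)):
    L=models.cut_out(p,"cup");print(n,[(round(o["confidence"],2),np.round(np.array(o["extent"])*[W,H,W,H])) for o in L][:2])
    for t in("cup","cup_handle"): print(t,[(c,q.round(1)) for c,q in pl(p,t)])
    P=models.cut_out(p,"pot_in")
    if L:
        ig=P[0]["region"] if P and n=="side" else np.zeros((H,W),bool); V.append((p,L[0]["region"],ig&~L[0]["region"]))
if len(V)==2:
  for v0 in([.487,.27,.125,0,2.4,0],[.487,.27,.125,.4,2.4,0],[.487,.27,.125,-.4,2.4,0]):
    o=fit(V,v0);print(o.fun,o.x)
E
```

```text
------------------===++++++++++****+*************+**********+*******************
---------=+++++++******************************************+********************
--------=+*****************************+***********************+****************
---------=+*****************************+*****+*****+********+******************
-::::-::-=+***********+++*#%%%%%%%%%%%%#*++++++**********++******+**************
::::::::-=+*******++++++++++========+*#%%%%#+=-=++++**********+********+*+******
:::-::::-=++****++++++++***+++==--------=+*%%%*=---==++++**+*+************+*****
---------=+*+++++++++++*#*****+++==--======+*%%%*=----=+++**+******+************
---------=++++++++++**#####*****+++====+++++++*%%#=-----=+++**+*****+***********
===========+++++++*##########******+++=++*%#*++*%%%+-----=++*++++*****+****++***
---=======++++++**#############******+++===+*#%%%%%#=-----=++*+*++**************
--------==+++++**################******++++===+###%%*=-----=++*+***++*++******+*
-------==+*++++***#################******+++++===+#%%+------=++++**+*++*****+***
-----===+#%#+=++*****#################******+++
[... 1114 characters left out ...]
:::::::::::::::::-==++**+****************************
=+*##********++++=--:-::-::-------------===+++**+*******************************
**#*********+=+++--:::::---=++++++++++++**********+*****************************
top [(0.81, array([149., 247.,  50.,  59.]))]
cup [(0.58, array([170.5, 256.5]))]
cup_handle [(0.82, array([161. , 297.4]))]
side [(0.23, array([369., 279.,  26.,  14.]))]
cup [(0.96, array([300.6, 307.2])), (0.65, array([179.5, 367.9]))]
cup_handle [(0.59, array([345. , 312.5]))]
7720.086873157881 [ 0.4844  0.2633  0.1351 -0.4243  2.2624  0.0668]
8918.44998107152 [ 0.4875  0.2842  0.1344  0.5269  1.9273 -0.1081]
7738.150952517986 [ 0.4851  0.2688  0.1272 -0.3926  2.2494  0.1145]
```

```bash
python3 - <<'E'
from fit import *
np.set_printoptions(precision=4,suppress=True)
a=cap("top");A=models.cut_out(a,"cup")[0]["region"];print(A.sum())
Z=np.zeros((H,W),bool)
for i in range(3):
    b=cap("side");L=[o for o in models.cut_out(b,"cup") if abs(o["extent"][0]*W-295)<25]
    P=models.cut_out(b,"pot_in")
    print([(round(o["confidence"],2),np.round(np.array(o["extent"])*[W,H,W,H])) for o in L],[np.round(np.array(o["extent"])*[W,H,W,H]) for o in P])
    if L: break
V=[(a,A,Z)]
if L: V.append((b,L[0]["region"],(P[0]["region"] if P else Z)&~L[0]["region"]))
for v0 in([.485,.265,.13,-.4,2.3,0],[.485,.265,.13,-.4,2.7,0],[.485,.265,.13,-.2,2.5,.3],[.485,.265,.13,-.6,2.5,-.3]):
    o=fit(V,v0);R=rot(o.x);print(o.fun,o.x,"grip",R@[.068,0,.042]+o.x[:3],"xdir",R[:,0],"ydir",R[:,1])
g=b["frame"].astype(int).mean(2);ch=" .:-=+*#%@"
for y in range(286,346,2): print("".join(ch[min(9,int(g[y,x]/25.6))] for x in range(285,367,1)))
E
```

```text
1240
[(0.89, array([290., 294.,  68.,  35.]))] [array([273., 282.,  93., 102.])]
806.8125163414516 [ 0.4751  0.2762  0.1563 -0.494   2.8538  0.2291] grip [0.4029 0.3042 0.1364] xdir [-0.8442  0.4546  0.2838] ydir [ 0.405   0.888  -0.2177]
858.2189415607136 [ 0.4759  0.275   0.1567 -0.4602  2.8213  0.1787] grip [0.4031 0.3028 0.1389] xdir [-0.8504  0.4215  0.3149] ydir [ 0.3869  0.9066 -0.1687]
162.70834866189398 [ 0.4835  0.2917  0.1323 -0.5921  2.7342  0.9624] grip [0.4046 0.3032 0.1372] xdir [-0.7619  0.5124  0.3962] ydir [ 0.0492  0.6557 -0.7534]
1209.2800943076145 [ 0.4691  0.2621  0.1566 -0.5106  2.8862 -0.1339] grip [0.4052 0.3043 0.1335] xdir [-0.8441  0.4729  0.2527] ydir [0.5138 0.8481 0.1292]
==++=++********************+-.....::..... ... . .-+***+++++===========-----------:
----=+*********************+-.     .  .   .  . . :+*******************+---------::
---=++********************+=:.                . .:+********************+=-------::
---=+*********************+=.          ..    ... :+***********************+=---:..
---++***************+===+**+:. . ...             -+*****
[... 1401 characters left out ...]
+++++++++==++*+***********+=-..:----
*******++==+++++++++++++++++++++**++++++++++++++++++++===++*************+=:...:---
******+=====++++++++++++++++**+++*+++*+++++++++++++++++==+**************+=:..:----
*****+=-===++++++++++++++++*+++*+++++*+++++++++++++++===-:-+**+***+*****+-:..:----
****+=---==++++++++++++++++++++*++***+++++++++++++++++==-:.-+**********++-:..:----
****+=---==++++++++++++++++++**+*+**+++++++++++++++++===-...-++********++-:.:-----
****=-----==+++++++++++++++++++++*+++++++++++++++++++==-:...:-=+*******++-:.::----
****+------==++++++++++++++++++++*+++++++++++++++++++=-:....::=+*******+=-:.::----
*****=----:-==++++++++++++++*+++*+++++++++++++++++++=:.....::--+*******+=-:..:----
```

apply_moves([
  [[0.0065, 0.0404, 0], 0],
  [[0.0065, 0.0404, 0], 0],
  [[0.0065, 0.0404, 0], 0],
  [[0.0065, 0.0404, 0], 0],
  [[0.0065, 0.0404, 0], 0],
], hand=0.048)

```text
time_s: 21.42
tcp_pos: [0.4442, 0.0272, 0.2895]
ee_rot: [[-1.0, 0.001, 0.001], [0.001, 1.0, 0.0], [-0.001, 0.0, -1.0]]
wrist_force: [0.6, 1.0, 0.6]
gripper_width: 0.548
gripper_force: 0.0
```

apply_moves([
  [[0.0065, 0.0404, 0], 0],
  [[0.0065, 0.0404, 0], 0],
  [[0.0065, 0.0404, 0], 0],
  [[0.0065, 0.0404, 0], 0],
  [[0.0065, 0.0404, 0], 0],
])

```text
time_s: 21.83
tcp_pos: [0.4115, 0.2296, 0.2897]
ee_rot: [[-1.0, -0.001, 0.001], [-0.001, 1.0, 0.001], [-0.001, 0.001, -1.0]]
wrist_force: [0.7, 0.0, -1.1]
gripper_width: 0.552
gripper_force: 0.0
```

apply_moves([
  [[0.0065, 0.0404, 0], 0],
  [[0.0065, 0.0404, 0], 0],
  [[0, 0, 0.03], 6.8],
  [[0, 0, 0.03], 6.8],
  [[0, 0, 0.03], 6.8],
])

```text
time_s: 22.25
tcp_pos: [0.3989, 0.3096, 0.1983]
ee_rot: [[-0.936, 0.352, 0.001], [0.352, 0.936, 0.001], [-0.0, 0.001, -1.0]]
wrist_force: [0.3, -0.6, -0.8]
gripper_width: 0.554
gripper_force: 0.0
```

apply_moves([
  [[0, 0, 0], 6.8],
  [[0, 0, 0], 6.8],
  [[0, 0, 0], 0],
])

```text
time_s: 22.5
tcp_pos: [0.4071, 0.3028, 0.1984]
ee_rot: [[-0.836, 0.548, -0.012], [0.548, 0.836, 0.007], [0.014, -0.0, -1.0]]
wrist_force: [-0.6, -1.3, 0.7]
gripper_width: 0.553
gripper_force: 0.0
```

```bash
python3 - <<'E'
from fit import *
np.set_printoptions(precision=4,suppress=True)
b=cap("side");s=r.sense();print(s["time_s"],s["tcp_pos"],np.array(s["ee_rot"])[:,0],s["joints"][5],s["gripper_width"])
R=np.array(s["ee_rot"]);d=np.array([.3993,.3068,.1213])-np.array(s["tcp_pos"]);print("shift tool",R.T@d)
Z=np.zeros((H,W),bool)
print([(c,q) for t in("cup","cup_handle") for c,q in pl(b,t)],px(b,[.4835,.2917,.1323]),px(b,[.4046,.3032,.1372]))
E
```

```text
22.55 [0.407  0.3031 0.1989] [-0.8357  0.549   0.0136] -177.4156722295633 0.5498547070443114
shift tool [ 0.0074 -0.0012  0.0777]
[(0.79, array([298.816, 310.176])), (0.94, array([342.592, 314.976]))] [300.1767 306.9605] [343.9169 314.9673]
```

apply_moves([
  [[0, 0, 0], -4],
  [[0, 0, 0], -4],
  [[0.004, 0, 0.02], 0],
  [[0.0045, 0, 0.03], 0],
  [[0, 0, 0.02], 0],
])

```text
time_s: 23.07
tcp_pos: [0.397, 0.3073, 0.1281]
ee_rot: [[-0.904, 0.427, -0.012], [0.427, 0.904, 0.009], [0.014, 0.003, -1.0]]
wrist_force: [-0.5, 1.1, -0.2]
gripper_width: 0.551
gripper_force: 0.0
```

```bash
python3 - <<'E'
from h import *
np.set_printoptions(precision=4,suppress=True)
s=r.sense();print(s["time_s"],np.array(s["tcp_pos"]),np.array(s["joints"]),s["wrist_force"])
R=np.array(s["ee_rot"]);print(R);d=np.array([.3993,.3068,.1213])-np.array(s["tcp_pos"]);print("shift tool",R.T@d)
E
```

```text
23.0667 [0.397  0.3073 0.1281] [  55.7187   14.087   -21.8395   -1.034   -54.0394 -170.3719] [-0.4599  1.0505 -0.2372]
[[-0.9043  0.4267 -0.0117]
 [ 0.4267  0.9044  0.0088]
 [ 0.0143  0.003  -0.9999]]
shift tool [-0.0024  0.0005  0.0067]
```

apply_moves([
  [[-0.002, 0, 0.006], 0],
  [[0, 0, 0], 0],
  [[0, 0, 0], 0],
  [[0, 0, 0], 0],
  [[0, 0, 0], 0],
], hand=0)

```text
time_s: 23.48
tcp_pos: [0.4007, 0.3074, 0.1246]
ee_rot: [[-0.904, 0.427, -0.009], [0.427, 0.904, 0.011], [0.013, 0.006, -1.0]]
wrist_force: [-0.6, -0.1, 0.2]
gripper_width: 0.261
gripper_force: 0.0
```

apply_moves([
  [[0, 0, 0], 0],
  [[0, 0, 0], 0],
  [[0, 0, 0], 0],
  [[0, 0, 0], 0],
  [[0, 0, 0], 0],
])

```text
time_s: 23.9
tcp_pos: [0.3999, 0.3065, 0.1231]
ee_rot: [[-0.904, 0.427, -0.011], [0.427, 0.904, 0.008], [0.014, 0.003, -1.0]]
wrist_force: [-0.9, -0.6, 0.1]
gripper_width: 0.009
gripper_force: 0.0
```

```bash
cat > pose.py <<'E'
from fit import *
import sys
np.set_printoptions(precision=4,suppress=True)
def pose(starts,pot=True):
    s=r.sense();print(s["time_s"],np.array(s["tcp_pos"]),"F",np.array(s["wrist_force"]),"grip",round(s["gripper_width"],3),round(s["gripper_force"],1))
    Z=np.zeros((H,W),bool)
    b=cap("side");L=models.cut_out(b,"cup");P=models.cut_out(b,"pot_in") if pot else []
    h=[(c,q.round(1)) for c,q in pl(b,"cup_handle")];print("side",[(round(o["confidence"],2),np.round(np.array(o["extent"])*[W,H,W,H])) for o in L],h[:1],[q.round(1) for c,q in pl(b,"cup")][:1])
    if not L: return
    m=L[0]["region"];gr=(b["frame"].max(2)<45)   # dark gripper pixels are ignored
    V=[(b,m,((P[0]["region"] if P else Z)|gr)&~m)]
    a=cap("top");L=models.cut_out(a,"cup");
    if L and L[0]["confidence"]>.5: print("top ok");V.append((a,L[0]["region"],(a["frame"].max(2)<45)&~L[0]["region"]))
    best=min((fit(V,v) for v in starts),key=lambda o:o.fun);R=rot(best.x)
    print(best.fun,best.x,"grip",R@[.068,0,.042]+best.x[:3]);print(R);return best.x
E
python3 - <<'E'
from pose import *
pose([[.4835,.2917,.1323,-.59,2.73,.96],[.48,.28,.135,-.59,2.73,.3]])
E
```

```text
23.9 [0.3999 0.3065 0.1231] F [-0.8806 -0.6184  0.1327] grip 0.009 0.0
side [(0.63, array([294., 296.,  69.,  33.]))] [(0.76, array([346.7, 317.4]))] [array([298.7, 308.7])]
top ok
462.3153824696783 [ 0.4829  0.2924  0.1292 -0.5875  2.7494  0.9353] grip [0.404  0.3044 0.1321]
[[-0.7692  0.073  -0.6349]
 [ 0.5122  0.6646 -0.5441]
 [ 0.3822 -0.7437 -0.5485]]
```

```bash
python3 - <<'E'
from h import *
np.set_printoptions(precision=3,suppress=True)
b=cap("side");s=r.sense();T=np.array(s["tcp_pos"]);u=px(b,T);print("tcp px",u,"z+20:",px(b,T+[0,0,.02]),"z+40",px(b,T+[0,0,.04]))
g=b["frame"].max(2)
x0=int(u[0])
for y in range(int(u[1])-45,int(u[1])+12,2): print(y,*g[y,x0-14:x0+15:2])
E
```

```text
tcp px [345.962 323.331] z+20: [346.48  313.639] z+40 [347.009 303.753]
278 66 62 53 62 60 53 38 32 33 60 79 51 25 30 24
280 91 89 58 57 54 43 32 28 47 121 108 118 68 34 36
282 60 56 55 52 32 30 35 42 52 71 59 86 117 41 33
284 56 59 40 31 27 25 27 43 63 98 72 67 120 37 33
286 34 32 26 37 21 19 52 86 104 76 66 113 92 30 43
288 36 41 31 28 33 60 94 91 64 40 19 37 31 41 132
290 25 32 24 25 52 86 92 59 32 9 20 26 24 69 159
292 23 20 15 21 50 65 48 25 11 15 4 24 17 82 162
294 21 15 23 14 44 29 22 18 21 17 25 22 19 123 163
296 63 38 11 28 22 12 26 20 13 20 19 22 7 145 161
298 64 47 28 31 34 16 22 16 9 24 19 27 27 148 152
300 30 36 24 25 37 12 10 33 19 6 21 26 53 158 150
302 8 22 25 39 36 15 14 21 24 13 19 19 52 162 150
304 54 15 16 57 66 23 28 23 19 13 33 29 64 166 150
306 187 125 109 175 109 6 12 19 14 28 19 28 68 172 148
308 191 193 195 191 104 6 11 19 10 21 12 21 76 173 139
310 176 183 188 179 80 15 16 27 11 24 19 16 77 173 135
312 193 181 189 189 176 136 77 13 22 0 26 116 158 172 128
314 198 202 208 200 156 137 126 96 48 15 107 172 175 171 123
316 165 177 176 135 118 123 119 117 119 104 111 124 128 156 103
318 113 106 111 108 118 123 122 123 122 122 123 133 122 118 105
320 133 135 132 125 122 111 108 111 104 111 114 125 121 126 115
322 129 133 135 130 139 126 158 174 162 157 144 125 123 130 94
324 147 142 138 145 133 124 158 171 172 172 174 175 174 158 100
326 241 199 148 141 138 123 156 167 172 174 170 172 172 159 91
328 159 146 146 140 131 124 162 173 167 169 170 171 174 162 82
330 152 148 143 140 128 121 169 168 171 172 171 173 176 157 81
332 152 148 146 141 128 122 167 170 173 172 171 173 178 155 69
334 154 146 146 135 133 102 101 169 169 173 170 174 171 151 65
```

apply_moves([
  [[0, 0, -0.004], 0],
  [[0, 0, 0], 0],
  [[0, 0, 0], 0],
  [[0, 0, 0], 0],
  [[0, 0, 0], 0],
], hand=0.05)

```text
time_s: 24.72
tcp_pos: [0.3999, 0.3065, 0.1271]
ee_rot: [[-0.904, 0.427, -0.011], [0.427, 0.904, 0.008], [0.014, 0.003, -1.0]]
wrist_force: [0.1, 0.2, -0.1]
gripper_width: 0.297
gripper_force: 0.0
```

apply_moves([
  [[0, 0, 0], 0],
  [[0, 0, 0.009], 0],
  [[0, 0, 0.01], 0],
  [[0, 0, 0.01], 0],
  [[0, 0, 0], 0],
])

```text
time_s: 25.13
tcp_pos: [0.3982, 0.3051, 0.0951]
ee_rot: [[-0.904, 0.427, -0.015], [0.427, 0.904, 0.004], [0.015, -0.003, -1.0]]
wrist_force: [-0.1, 0.0, 0.9]
gripper_width: 0.565
gripper_force: 0.0
```

apply_moves([
  [[0, 0, 0], 0],
  [[0, 0, 0], 0],
  [[0, 0, 0], 0],
  [[0, 0, 0], 0],
  [[0, 0, 0], 0],
], hand=0)

```text
time_s: 25.55
tcp_pos: [0.3995, 0.3066, 0.0983]
ee_rot: [[-0.904, 0.427, -0.011], [0.427, 0.904, 0.008], [0.014, 0.002, -1.0]]
wrist_force: [-1.1, -1.3, 0.6]
gripper_width: 0.28
gripper_force: 0.8
```

apply_moves([
  [[0, 0, 0], 0],
  [[0, 0, 0], 0],
  [[0, 0, 0], 0],
  [[0, 0, 0], 0],
])

```text
time_s: 25.88
tcp_pos: [0.3991, 0.3064, 0.098]
ee_rot: [[-0.904, 0.427, -0.012], [0.427, 0.904, 0.008], [0.014, 0.002, -1.0]]
wrist_force: [-3.4, -0.6, 0.3]
gripper_width: 0.227
gripper_force: 29.0
```

```bash
python3 - <<'E'
from pose import *
pose([[.4835,.2917,.1323,-.59,2.73,.96],[.48,.28,.135,-.59,2.73,.3],[.485,.28,.16,-.5,2.9,0]])
E
```

```text
25.8833 [0.3991 0.3064 0.098 ] F [-3.3865 -0.5695  0.2653] grip 0.227 29.0
side [(0.88, array([292., 304.,  68.,  28.]))] [(0.59, array([345.8, 317.1]))] [array([298.5, 308.5])]
top ok
523.4812478546519 [ 0.4833  0.2989  0.1248 -0.5426  2.7268  0.976 ] grip [0.404  0.3061 0.1307]
[[-0.7837  0.0035 -0.6211]
 [ 0.4726  0.6523 -0.5927]
 [ 0.403  -0.758  -0.5128]]
```

apply_moves([
  [[-0.004, 0, -0.007], 0],
  [[-0.005, 0, -0.007], 0],
  [[-0.006, 0, -0.007], 0],
  [[-0.007, 0, -0.006], 0],
  [[0, 0, 0], 0],
])

```text
time_s: 26.65
tcp_pos: [0.4203, 0.2997, 0.1276]
ee_rot: [[-0.904, 0.428, -0.01], [0.428, 0.904, 0.014], [0.015, 0.009, -1.0]]
wrist_force: [-10.7, 5.0, 6.0]
gripper_width: 0.225
gripper_force: 28.9
```

```bash
python3 - <<'E'
from pose import *
pose([[.4835,.295,.13,-.59,2.4,.96],[.4835,.295,.13,-.59,2.1,1.2],[.485,.28,.14,-.59,2.4,.5]])
E
```

```text
26.65 [0.4203 0.2997 0.1276] F [-10.6936   5.0421   5.9876] grip 0.225 28.9
side [(0.57, array([285., 288.,  62.,  43.]))] [(0.68, array([334.4, 301.3]))] [array([292.3, 297.9])]
top ok
541.7222329927608 [ 0.4989  0.2922  0.1418 -0.4949  2.5564  0.8792] grip [0.4206 0.2977 0.1571]
[[-0.7336 -0.0715 -0.6758]
 [ 0.3959  0.7633 -0.5105]
 [ 0.5524 -0.642  -0.5316]]
```

apply_moves([
  [[-0.007, 0, -0.008], 0],
  [[-0.008, 0, -0.006], 0],
  [[-0.008, 0, -0.005], 0],
  [[-0.009, 0, -0.004], 0],
  [[0, 0, 0], 0],
])

```text
time_s: 27.42
tcp_pos: [0.4497, 0.2835, 0.1509]
ee_rot: [[-0.904, 0.427, -0.01], [0.427, 0.904, 0.01], [0.013, 0.004, -1.0]]
wrist_force: [-11.1, -0.1, 10.5]
gripper_width: 0.109
gripper_force: 29.9
```

```bash
python3 - <<'E'
from pose import *
pose([[.499,.292,.142,-.5,2.3,.9],[.499,.292,.142,-.5,2.0,1.0],[.5,.28,.14,-.8,1.8,.9]])
E
```

```text
27.4167 [0.4497 0.2835 0.1509] F [-11.0999  -0.1041  10.4617] grip 0.109 29.9
side [(0.75, array([283., 270.,  51.,  54.]))] [(0.89, array([321.3, 282.9]))] [array([290.6, 289.1])]
top ok
1723.0570914817508 [ 0.5116  0.2827  0.1413 -0.7103  2.0939  1.1094] grip [0.4491 0.2869 0.1908]
[[-0.3787 -0.2978 -0.8763]
 [ 0.3258  0.8433 -0.4274]
 [ 0.8663 -0.4473 -0.2224]]
```

apply_moves([
  [[0.002, 0, -0.012], 0],
  [[0.002, 0, -0.016], 0],
  [[0, 0, -0.02], 0],
  [[0, 0, -0.02], 0],
  [[0, 0, -0.015], 0],
])

```text
time_s: 28.18
tcp_pos: [0.4485, 0.285, 0.2336]
ee_rot: [[-0.904, 0.427, -0.006], [0.426, 0.904, 0.012], [0.01, 0.008, -1.0]]
wrist_force: [0.7, 0.1, -1.3]
gripper_width: 0.114
gripper_force: 29.9
```

apply_moves([
  [[0, 0, 0], -6],
  [[0, 0, 0], -7],
  [[0, 0, 0], -7],
  [[0, 0, 0], -7],
  [[0, 0, 0], -5.7],
])

```text
time_s: 28.6
tcp_pos: [0.448, 0.2846, 0.2317]
ee_rot: [[-0.991, -0.135, -0.008], [-0.135, 0.991, 0.01], [0.006, 0.011, -1.0]]
wrist_force: [-0.6, 1.2, -1.7]
gripper_width: 0.113
gripper_force: 29.9
```

```bash
python3 - <<'E'
from pose import *
x=pose([[.52,.27,.2,-.1,2.0,0],[.52,.27,.2,.13,1.6,0],[.52,.27,.2,.13,2.4,0]],pot=False)
for n in("side","top"):
    b=cap(n);L=models.place_of(b,"ball_1_center");print(n,[(round(o["confidence"],2),onz(b,np.array(o["at"])*[W,H],.066)[:2]) for o in L])
E
```

```text
28.6 [0.448  0.2846 0.2317] F [-0.624   1.2457 -1.7157] grip 0.113 29.9
side [(0.67, array([277., 231.,  61.,  64.]))] [(0.65, array([322.5, 239.6]))] [array([283.5, 259.7])]
top ok
632.262087096693 [ 0.5062  0.31    0.2414 -0.3965  2.0358  0.3043] grip [0.4402 0.324  0.2842]
[[-0.4137  0.1215 -0.9023]
 [ 0.1732  0.9835  0.053 ]
 [ 0.8938 -0.1344 -0.4279]]
side []
top [(0.58, array([0.4179, 0.2695]))]
```

apply_moves([
  [[0.02, -0.0115, 0], 0],
  [[0.025, -0.015, 0], 0],
  [[0.025, -0.015, 0], 0],
  [[0.025, -0.015, 0], 0],
  [[0.018, -0.011, 0], 0],
])

```text
time_s: 29.52
tcp_pos: [0.3414, 0.2012, 0.2308]
ee_rot: [[-0.992, -0.129, -0.012], [-0.129, 0.992, 0.008], [0.011, 0.009, -1.0]]
wrist_force: [-0.5, 0.0, -0.4]
gripper_width: 0.116
gripper_force: 29.9
```

apply_moves([
  [[0, 0, 0.02], 0],
  [[0, 0, 0.025], 0],
  [[0, 0, 0.025], 0],
  [[0, 0, 0.02], 0],
  [[0, 0, 0], 0],
])

```text
time_s: 29.93
tcp_pos: [0.3397, 0.2012, 0.1377]
ee_rot: [[-0.992, -0.128, -0.017], [-0.128, 0.992, 0.002], [0.016, 0.005, -1.0]]
wrist_force: [0.2, -0.5, -1.1]
gripper_width: 0.112
gripper_force: 29.9
```

```bash
cat > pose2.py <<'E'
from fit import *
np.set_printoptions(precision=4,suppress=True)
def pose2(t0s,psi=None):
    """cup pose in the plane of the tool: x along plane, z, tilt; y and yaw from the tool"""
    s=r.sense();T=np.array(s["tcp_pos"]);R=np.array(s["ee_rot"]);u=-R[:,0];psi=np.arctan2(u[1],u[0])
    print(round(s["time_s"],2),"tcp",T,"F",np.array(s["wrist_force"]),"grip",round(s["gripper_width"],3),round(s["gripper_force"],1))
    b=cap("side");L=models.cut_out(b,"cup")
    print([(round(o["confidence"],2),np.round(np.array(o["extent"])*[W,H,W,H])) for o in L])
    if not L: return
    m=L[0]["region"];P=models.cut_out(b,"pot_in");ig=((b["frame"].max(2)<45)|(P[0]["region"] if P else False))&~m
    t=cv2.GaussianBlur(cv2.resize(m.astype(np.uint8),(W*2,H*2),interpolation=0).astype(float),(9,9),0);g=cv2.resize(ig.astype(np.uint8),(W*2,H*2),interpolation=0)
    def full(q):
        v=np.array([T[0],T[1],T[2]+q[1],psi,q[2],0]);v[:3]+=q[0]*np.r_[u[:2],0];return v
    def cost(q): return (((cv2.GaussianBlur(ren(b,full(q)),(9,9),0)-t)*(1-g))**2).sum()
    best=None
    for t0 in t0s:
        c,sn=np.cos(t0),np.sin(t0);x=[-.068*c+.042*sn,.03-.068*sn-.042*c,t0]
        o=minimize(cost,x,method="Nelder-Mead",options=dict(maxfev=200,initial_simplex=np.vstack([x]+[np.array(x)+np.eye(3)[i]*[.01,.01,.2][i] for i in range(3)])))
        if best is None or o.fun<best.fun: best=o
    q=best.x;v=full(q);c,sn=np.cos(q[2]),np.sin(q[2])
    def loc(a,z): return np.array([q[0]+a*c-z*sn,q[1]+a*sn+z*c])
    print("cost",best.fun,"tilt",np.degrees(q[2]),"cup",v[:3]);names=dict(lipfar=(-.035,.06),lipnear=(.035,.06),footfar=(-.022,0),footnear=(.022,0),strapmid=(.068,.042))
    for k_,a in names.items(): w=loc(*a);print(k_,"u,dz rel TCP",w,"world x,z",(T+w[0]*np.r_[u[:2],0])[:2],T[2]+w[1])
    return v
E
python3 - <<'E'
from pose2 import *
pose2([2.0,1.6])
for n in("top",):
    b=cap(n);L=models.place_of(b,"ball_1_center");print(n,[(round(o["confidence"],2),onz(b,np.array(o["at"])*[W,H],.066)[:2]) for o in L])
E
```

```text
29.93 tcp [0.3397 0.2012 0.1377] F [ 0.1575 -0.4589 -1.1088] grip 0.112 29.9
[(0.57, array([347., 268.,  56.,  53.]))]
cost 106.56470413622446 tilt 116.80071250459075 cup [0.4049 0.2096 0.1348]
lipfar u,dz rel TCP [ 0.0279 -0.0612] world x,z [0.3674 0.2048] 0.07645655627674529
lipnear u,dz rel TCP [-0.0037  0.0013] world x,z [0.3361 0.2008] 0.13893717107981593
footfar u,dz rel TCP [ 0.0756 -0.0226] world x,z [0.4147 0.2109] 0.11511341745295146
footnear u,dz rel TCP [0.0558 0.0167] world x,z [0.395  0.2084] 0.15438694675773873
strapmid u,dz rel TCP [-0.0025  0.0388] world x,z [0.3373 0.2009] 0.17650831358652572
top [(0.53, array([0.4207, 0.2665])), (0.49, array([0.4744, 0.1386]))]
```

apply_moves([
  [[0, 0, 0.012], 0],
  [[0, 0, 0.014], 0],
  [[0, 0, 0.012], 0],
  [[-0.008, 0, 0], 0],
  [[-0.008, 0, 0], 0],
])

```text
time_s: 30.6
tcp_pos: [0.3569, 0.205, 0.104]
ee_rot: [[-0.991, -0.13, -0.014], [-0.13, 0.991, 0.005], [0.013, 0.007, -1.0]]
wrist_force: [-10.4, -1.9, 19.1]
gripper_width: 0.114
gripper_force: 30.0
```

apply_moves([
  [[-0.007, 0, -0.0015], 0],
  [[-0.008, 0, -0.0015], 0],
  [[-0.008, 0, -0.001], 0],
  [[-0.008, 0, 0], 0],
  [[0, 0, 0], 0],
])

```text
time_s: 31.02
tcp_pos: [0.39, 0.2094, 0.1088]
ee_rot: [[-0.992, -0.129, -0.011], [-0.13, 0.992, 0.006], [0.01, 0.008, -1.0]]
wrist_force: [-2.8, -3.5, 7.3]
gripper_width: 0.111
gripper_force: 30.0
```

```bash
python3 - <<'E'
from pose2 import *
pose2([2.0,1.7])
E
```

```text
31.02 tcp [0.39   0.2094 0.1088] F [-2.8426 -3.5447  7.3341] grip 0.111 30.0
[(0.55, array([337., 293.,  37.,  39.]))]
cost 411.3230819606688 tilt 88.1204965652456 cup [0.4289 0.2145 0.0831]
lipfar u,dz rel TCP [-0.0218 -0.0587] world x,z [0.3683 0.2066] 0.05007372455121663
lipnear u,dz rel TCP [-0.0195  0.0113] world x,z [0.3706 0.2069] 0.12003606543859746
footfar u,dz rel TCP [ 0.0386 -0.0477] world x,z [0.4282 0.2144] 0.06109887229192939
footnear u,dz rel TCP [ 0.04   -0.0037] world x,z [0.4296 0.2146] 0.10507520084971161
strapmid u,dz rel TCP [-0.0005  0.0437] world x,z [0.3895 0.2094] 0.15242795432970818
```

apply_moves([
  [[0.016, 0, -0.002], 0],
  [[0.02, 0, 0], 0],
  [[0.019, 0, 0.002], 0],
  [[0, 0, 0.012], 0],
  [[0, 0, 0.011], 0],
])

```text
time_s: 31.58
tcp_pos: [0.3348, 0.2046, 0.0859]
ee_rot: [[-0.991, -0.131, -0.007], [-0.131, 0.991, 0.013], [0.005, 0.014, -1.0]]
wrist_force: [0.8, 0.5, -2.3]
gripper_width: 0.114
gripper_force: 30.0
```

apply_moves([
  [[-0.007, 0, 0], 0],
  [[-0.006, 0, -0.001], 0],
  [[-0.008, 0, -0.0025], 0],
  [[-0.008, 0, -0.002], 0],
  [[-0.008, 0, -0.0015], 0],
])

```text
time_s: 32.0
tcp_pos: [0.3701, 0.2072, 0.0916]
ee_rot: [[-0.992, -0.128, -0.014], [-0.128, 0.992, 0.007], [0.013, 0.009, -1.0]]
wrist_force: [-7.9, 0.1, 4.8]
gripper_width: 0.109
gripper_force: 30.0
```

```bash
python3 - <<'E'
from pose2 import *
pose2([1.5,1.1])
E
```

```text
32.0 tcp [0.3701 0.2072 0.0916] F [-7.8687  0.0509  4.7744] grip 0.109 30.0
[(0.98, array([358., 293.,  35.,  49.])), (0.26, array([305., 318.,  11.,   8.]))]
cost 118.8223588927649 tilt 80.94814656204191 cup [0.3917 0.21   0.0605]
lipfar u,dz rel TCP [-0.0429 -0.0562] world x,z [0.3275 0.2017] 0.03541233727667027
lipnear u,dz rel TCP [-0.0319  0.013 ] world x,z [0.3384 0.2031] 0.1045405825377729
footfar u,dz rel TCP [ 0.0184 -0.0528] world x,z [0.3883 0.2095] 0.03881074365637055
footnear u,dz rel TCP [ 0.0253 -0.0093] world x,z [0.3952 0.2104] 0.08226278353477792
strapmid u,dz rel TCP [-0.0089  0.0427] world x,z [0.3612 0.206 ] 0.13429770355308424
```

apply_moves([
  [[-0.009, 0, -0.001], 0],
  [[-0.009, 0, -0.0005], 0],
  [[-0.009, 0, 0], 0],
  [[-0.009, 0, 0.001], 0],
  [[-0.009, 0, 0.0015], 0],
])

```text
time_s: 32.57
tcp_pos: [0.4159, 0.2136, 0.09]
ee_rot: [[-0.992, -0.13, -0.01], [-0.13, 0.992, 0.009], [0.009, 0.01, -1.0]]
wrist_force: [-2.1, -1.1, 3.6]
gripper_width: 0.11
gripper_force: 30.0
```

```bash
python3 - <<'E'
from pose2 import *
pose2([1.2,.8])
E
```

```text
32.57 tcp [0.4159 0.2136 0.09  ] F [-2.0987 -1.0581  3.5776] grip 0.11 30.0
[(0.85, array([351., 291.,  44.,  47.])), (0.36, array([160., 325.,  40.,  51.]))]
cost 47.890329288784415 tilt 55.48623186399679 cup [0.3957 0.211  0.0588]
lipfar u,dz rel TCP [-0.0897 -0.026 ] world x,z [0.327 0.202] 0.06393220556239962
lipnear u,dz rel TCP [-0.05    0.0316] world x,z [0.3663 0.2071] 0.12161150960868713
footfar u,dz rel TCP [-0.0329 -0.0493] world x,z [0.3833 0.2093] 0.040647820862642764
footnear u,dz rel TCP [-0.0079 -0.0131] world x,z [0.4081 0.2126] 0.07690338340602348
strapmid u,dz rel TCP [-0.0165  0.0486] world x,z [0.3996 0.2115] 0.1386043048808596
```

apply_moves([
  [[0.003, 0, -0.01], 0],
  [[0.002, 0, -0.02], 0],
  [[0, 0, -0.03], 0],
  [[0, 0, -0.03], 0],
  [[0, -0.01, -0.03], 0],
])

```text
time_s: 33.13
tcp_pos: [0.4128, 0.2032, 0.2113]
ee_rot: [[-0.991, -0.131, -0.008], [-0.131, 0.991, 0.01], [0.007, 0.011, -1.0]]
wrist_force: [1.3, 1.6, -1.1]
gripper_width: 0.103
gripper_force: 30.0
```

apply_moves([
  [[0, -0.02, -0.02], 0],
  [[0.0017, -0.027, 0], 0],
  [[0.0017, -0.027, 0], 0],
  [[0.0017, -0.027, 0], 0],
  [[0.0017, -0.027, 0], 0],
])

```text
time_s: 33.55
tcp_pos: [0.4227, 0.0733, 0.229]
ee_rot: [[-0.991, -0.13, -0.008], [-0.131, 0.991, 0.01], [0.006, 0.011, -1.0]]
wrist_force: [-0.2, -0.6, -0.9]
gripper_width: 0.106
gripper_force: 30.0
```

```bash
python3 - <<'E'
from pose2 import *
pose2([1.0,1.4])
E
```

```text
33.55 tcp [0.4227 0.0733 0.229 ] F [-0.2111 -0.6405 -0.8651] grip 0.106 30.0
[(0.83, array([358., 181.,  42.,  55.]))]
cost 123.19564587064087 tilt 56.37082833751423 cup [0.4033 0.0708 0.197 ]
lipfar u,dz rel TCP [-0.0889 -0.028 ] world x,z [0.3345 0.0617] 0.2010422545882524
lipnear u,dz rel TCP [-0.0502  0.0303] world x,z [0.373  0.0668] 0.2593270110573026
footfar u,dz rel TCP [-0.0318 -0.0504] world x,z [0.3912 0.0692] 0.17863763336489752
footnear u,dz rel TCP [-0.0074 -0.0137] world x,z [0.4154 0.0724] 0.21527376600258621
strapmid u,dz rel TCP [-0.0169  0.0478] world x,z [0.406  0.0711] 0.2768354305938584
```

apply_moves([
  [[0.0017, -0.027, 0], 0],
  [[0.0017, -0.027, 0], 0],
  [[0.0017, -0.027, 0], 0],
  [[0.0017, -0.027, 0], 0],
  [[0.0017, -0.027, 0], 0],
])

```text
time_s: 34.12
tcp_pos: [0.4322, -0.0612, 0.2274]
ee_rot: [[-0.991, -0.131, -0.009], [-0.131, 0.991, 0.009], [0.007, 0.01, -1.0]]
wrist_force: [0.3, 0.2, -2.3]
gripper_width: 0.108
gripper_force: 30.0
```

apply_moves([
  [[0.0017, -0.027, 0], 0],
  [[0.0017, -0.027, 0], 0],
  [[0.0017, -0.027, 0], 0],
  [[0.0017, -0.027, 0], 0],
  [[0.0017, -0.027, 0], 0],
])

```text
time_s: 34.53
tcp_pos: [0.4415, -0.1964, 0.2261]
ee_rot: [[-0.991, -0.131, -0.009], [-0.131, 0.991, 0.008], [0.008, 0.009, -1.0]]
wrist_force: [1.2, 0.8, -1.2]
gripper_width: 0.105
gripper_force: 30.0
```

apply_moves([
  [[0.0017, -0.027, 0], 0],
  [[0.0017, -0.027, 0], 0],
  [[0.0017, -0.027, 0], 0],
  [[0, -0.018, 0], 0],
  [[0, -0.008, 0], 0],
])

```text
time_s: 34.95
tcp_pos: [0.4505, -0.3041, 0.2245]
ee_rot: [[-0.992, -0.128, -0.01], [-0.128, 0.992, 0.007], [0.009, 0.009, -1.0]]
wrist_force: [-0.6, -0.0, -2.0]
gripper_width: 0.107
gripper_force: 30.0
```

```bash
python3 - <<'E'
from pose2 import *
pose2([1.0,1.4])
a=cap("top");print([(round(o["confidence"],2),onz(a,np.array(o["at"])*[W,H],.066)[:2]) for o in models.place_of(a,"ball_1_center")])
g=a["frame"].astype(int).mean(2);ch=" .:-=+*#%@"
for y in range(252,290,1): print("".join(ch[min(9,int((g[y,x]-100)/15.5)) if g[y,x]>100 else 0] for x in range(160,210)))
E
```

```text
34.95 tcp [ 0.4505 -0.3041  0.2245] F [-0.5924 -0.0262 -1.9546] grip 0.107 30.0
[(0.74, array([372., 124.,  33.,  45.]))]
cost 41.19874542742036 tilt 55.30946875604896 cup [ 0.4308 -0.3067  0.1928]
lipfar u,dz rel TCP [-0.0891 -0.0264] world x,z [ 0.3621 -0.3156] 0.19812896724771567
lipnear u,dz rel TCP [-0.0493  0.0312] world x,z [ 0.4017 -0.3104] 0.2556856349119588
footfar u,dz rel TCP [-0.0324 -0.0499] world x,z [ 0.4184 -0.3083] 0.17466944383087707
footnear u,dz rel TCP [-0.0073 -0.0137] world x,z [ 0.4432 -0.3051] 0.21084792064840135
strapmid u,dz rel TCP [-0.0157  0.048 ] world x,z [ 0.435  -0.3061] 0.2725749068730426
[(0.51, array([0.419 , 0.2623]))]
:---==+*#%#=:                  :+#%#=     .:------
:---=+#%#*:                     .=#%#=     .------
:--=+#%#+:            ::-::....  .=#%#=     .:----
:--+#%#=.           .-+##*+-::::..:=*%*:     .:---
:-=*%#=.          .:-+#%%%#+--=--:::+#%+.     .:--
:=+#%*.          :-=+#%%%%#+=+#*+=-:-+##+      .--
:=#%#-         :=+#%%#%%%%#+=*%%%#=-:=*%#:      :-
:+##=         :*%%%%%#####*=-*%@%%**==+%#=      .:
-*%*.        :+%%@@@%#***+
[... 803 characters left out ...]
@@@@@@@@@@@@@@@%%%%%##*#%%%%+        
+##-     .=%%@@@@@@@@@@@@@@%%##%%%#*+#%%#-        
-#%+:     -*%@@@@@@@@%%@@@@%%#%%%%#*=*%%+         
:*%#=.    :+%%@@@@@%%%%%%%%%#*#%%%#*+*%#-         
.=#%*-     -*%%@@@%%###**###*+*###*++##=         .
 .+%%+:    .=#%@@%##%%#**####*=++*++##+.         :
  -*%#+:    :+%%%%#%%%%##%%%%*=--=+##*:         .-
  .=#%#+:   .:+%%%#%%%%##%%%%#+--+#%#=         .:-
   :+#%#+:    :+#%##%%#*#%%%%*+=+#%#-          :--
   :-+*%%*-.   :=++*##*+*#%%#*+*%%*-          .:--
   :-==+#%#+-. ..:-=+*+==+****#%#+:          .----
   :---:=*#%*+=-:...:---=+*##%#*=.          .:----
   .---:.:=*#%%#*+=====*#%%%##=:           .:-----
   :----.  :=*###%%%%%%%%##*=:            .:------
```

apply_moves([
  [[0, -0.015, 0.015], 0],
  [[0, -0.015, 0.035], 0],
  [[0, 0, 0.04], 0],
  [[0, 0, 0.04], 0],
  [[0, 0, 0.03], 0],
])

```text
time_s: 35.62
tcp_pos: [0.4503, -0.3293, 0.0619]
ee_rot: [[-0.991, -0.13, -0.013], [-0.13, 0.991, 0.01], [0.012, 0.011, -1.0]]
wrist_force: [0.7, 0.1, -1.5]
gripper_width: 0.108
gripper_force: 30.0
```

apply_moves([
  [[0, 0, 0.008], 0],
  [[-0.004, 0, 0.008], 0],
  [[-0.01, 0, 0.005], 0],
  [[-0.01, 0, 0.005], 0],
  [[-0.009, 0, 0.006], 0],
])

```text
time_s: 36.03
tcp_pos: [0.4872, -0.3271, 0.0342]
ee_rot: [[-0.991, -0.131, -0.006], [-0.131, 0.991, 0.006], [0.005, 0.006, -1.0]]
wrist_force: [1.1, 0.3, 3.5]
gripper_width: 0.105
gripper_force: 30.0
```

```bash
python3 - <<'E'
from pose2 import *
pose2([1.0,.6])
E
```

```text
36.03 tcp [ 0.4872 -0.3271  0.0342] F [1.1128 0.2733 3.4662] grip 0.105 30.0
[(0.74, array([358., 191.,  39.,  35.]))]
cost 223.82738042762503 tilt 35.727882962191174 cup [ 0.4351 -0.334   0.0143]
lipfar u,dz rel TCP [-0.116   0.0084] world x,z [ 0.3722 -0.3423] 0.042594586007451175
lipnear u,dz rel TCP [-0.0592  0.0493] world x,z [ 0.4285 -0.3348] 0.0834701299670351
footfar u,dz rel TCP [-0.0704 -0.0327] world x,z [ 0.4174 -0.3363] 0.0014777914147888135
footnear u,dz rel TCP [-0.0347 -0.007 ] world x,z [ 0.4528 -0.3316] 0.02717099047509871
strapmid u,dz rel TCP [-0.0219  0.0539] world x,z [ 0.4655 -0.3299] 0.08812763914957772
```

apply_moves([
  [[-0.007, 0, 0.007], 0],
  [[-0.007, 0, 0.007], 0],
  [[-0.006, 0, 0.008], 0],
  [[-0.006, 0, 0.008], 0],
  [[0, 0, 0], 0],
])

```text
time_s: 36.6
tcp_pos: [0.512, -0.3232, 0.002]
ee_rot: [[-0.991, -0.131, -0.007], [-0.131, 0.991, 0.007], [0.006, 0.008, -1.0]]
wrist_force: [1.8, 0.2, 3.9]
gripper_width: 0.109
gripper_force: 30.0
```

```bash
python3 - <<'E'
from pose2 import *
pose2([.5,.2])
E
```

```text
36.6 tcp [ 0.512  -0.3232  0.002 ] F [1.7621 0.1705 3.9057] grip 0.109 30.0
[(0.68, array([349., 198.,  41.,  29.])), (0.36, array([311., 281.,  25.,  17.]))]
cost 392.0456113417167 tilt 12.946562676738203 cup [ 0.4303 -0.3339  0.007 ]
lipfar u,dz rel TCP [-0.1299  0.0556] world x,z [ 0.3831 -0.3402] 0.05762995490253168
lipnear u,dz rel TCP [-0.0617  0.0713] world x,z [ 0.4508 -0.3312] 0.07331290913695881
footfar u,dz rel TCP [-0.1038  0.    ] world x,z [ 0.409  -0.3367] 0.0020677369537442708
footnear u,dz rel TCP [-0.061   0.0099] world x,z [ 0.4515 -0.3311] 0.011925593901098472
strapmid u,dz rel TCP [-0.0255  0.0611] world x,z [ 0.4866 -0.3265] 0.06316387186977732
```

apply_moves([
  [[-0.003, 0, 0.006], 0],
  [[-0.002, 0, 0.005], 0],
  [[0, 0, 0], 0],
])

```text
time_s: 37.0
tcp_pos: [0.5135, -0.3219, -0.0104]
ee_rot: [[-0.992, -0.129, -0.013], [-0.129, 0.992, 0.009], [0.012, 0.011, -1.0]]
wrist_force: [1.6, 0.0, 1.4]
gripper_width: 0.105
gripper_force: 30.0
```

apply_moves([
  [[0, 0, 0], 0],
  [[0, 0, 0], 0],
  [[0, 0, 0], 0],
  [[0, 0, 0], 0],
  [[0, 0, 0], 0],
], hand=0.05)

```text
time_s: 37.42
tcp_pos: [0.5134, -0.3221, -0.0096]
ee_rot: [[-0.992, -0.129, -0.012], [-0.129, 0.992, 0.009], [0.011, 0.01, -1.0]]
wrist_force: [-0.1, 0.1, 0.5]
gripper_width: 0.398
gripper_force: 0.0
```

```bash
python3 - <<'E'
from pose2 import *
pose2([.2,.0])
E
```

```text
37.42 tcp [ 0.5134 -0.3221 -0.0096] F [-0.0846  0.0998  0.5091] grip 0.398 0.0
[(0.8, array([349., 199.,  41.,  29.]))]
cost 596.6871507060714 tilt 4.958554899703696 cup [ 0.4285 -0.3332  0.0034]
lipfar u,dz rel TCP [-0.1258  0.0698] world x,z [ 0.3887 -0.3384] 0.06018226174835026
lipnear u,dz rel TCP [-0.056   0.0759] world x,z [ 0.4579 -0.3294] 0.06623272008731818
footfar u,dz rel TCP [-0.1076  0.0111] world x,z [ 0.4067 -0.336 ] 0.0015304693848351356
footnear u,dz rel TCP [-0.0638  0.015 ] world x,z [ 0.4502 -0.3304] 0.005333614626472114
strapmid u,dz rel TCP [-0.0216  0.0608] world x,z [ 0.492  -0.3249] 0.05115244434489174
```

apply_moves([
  [[-0.012, 0, 0], 0],
  [[-0.015, 0, 0], 0],
  [[-0.008, 0, -0.01], 0],
  [[0, 0, -0.03], 0],
  [[0, 0, -0.04], 0],
])

```text
time_s: 37.98
tcp_pos: [0.5486, -0.3171, 0.0676]
ee_rot: [[-0.991, -0.129, -0.018], [-0.13, 0.991, 0.011], [0.017, 0.013, -1.0]]
wrist_force: [0.8, -0.5, -0.0]
gripper_width: 0.574
gripper_force: 0.0
```

apply_moves([
  [[0, 0, -0.04], 0],
  [[0, 0, -0.04], 0],
  [[0, 0, -0.04], -7],
  [[0, 0, -0.035], -7],
  [[0, 0, 0], -7],
])

```text
time_s: 38.4
tcp_pos: [0.5559, -0.3218, 0.2355]
ee_rot: [[-0.876, -0.483, 0.004], [-0.483, 0.876, -0.0], [-0.004, -0.002, -1.0]]
wrist_force: [0.7, -1.5, 0.6]
gripper_width: 0.573
gripper_force: 0.0
```

```bash
python3 - <<'E'
from pose import *
pose([[.4285,-.333,.001,.13,.03,0],[.43,-.325,.001,.13,1.4,0]],pot=False)
E
```

```text
38.4 [ 0.5559 -0.3218  0.2355] F [ 0.6934 -1.4679  0.5777] grip 0.573 0.0
side [(0.82, array([341., 200.,  48.,  29.]))] [(0.93, array([350.8, 205.8]))] [array([373.5, 226.2])]
top ok
724.0750685173552 [ 0.4264 -0.3307  0.0037  0.1346  0.0353  0.0359] grip [ 0.4924 -0.3233  0.0481]
[[ 0.9903 -0.1353 -0.0301]
 [ 0.1341  0.9901 -0.0403]
 [ 0.0353  0.0359  0.9987]]
```

apply_moves([
  [[0, 0, -0.01], -7.1],
  [[0, 0, 0], -7.1],
  [[0, 0, 0], -7.1],
  [[0, 0, 0], -7.1],
  [[0, 0, 0], -7.1],
], hand=0.034)

```text
time_s: 39.12
tcp_pos: [0.5511, -0.3195, 0.2336]
ee_rot: [[-0.435, -0.9, -0.014], [-0.9, 0.435, 0.009], [-0.002, 0.017, -1.0]]
wrist_force: [0.5, 0.2, 0.5]
gripper_width: 0.4
gripper_force: 0.0
```

apply_moves([
  [[0, 0, 0], -7.1],
  [[0, 0, 0], -7.1],
  [[0, 0, 0], -7.1],
  [[0, 0, 0], -7.1],
  [[0, 0, 0], -7.1],
])

```text
time_s: 39.53
tcp_pos: [0.5511, -0.3195, 0.2336]
ee_rot: [[0.168, -0.986, -0.014], [-0.986, -0.168, 0.009], [-0.011, 0.013, -1.0]]
wrist_force: [0.9, -0.3, 0.6]
gripper_width: 0.39
gripper_force: 0.0
```

apply_moves([
  [[0, 0, 0], -7.1],
  [[0, 0, 0], -7.1],
  [[0, 0, 0], -7.1],
  [[0, 0, 0], -7.1],
  [[0, 0, 0], -7.1],
])

```text
time_s: 39.95
tcp_pos: [0.5511, -0.3195, 0.2335]
ee_rot: [[0.709, -0.705, -0.014], [-0.705, -0.709, 0.009], [-0.017, 0.004, -1.0]]
wrist_force: [-0.0, -0.5, -0.0]
gripper_width: 0.391
gripper_force: 0.0
```

apply_moves([
  [[0, 0, 0], -7.1],
  [[0, 0, 0], -7.1],
  [[0, 0, 0], -7.1],
  [[0, 0, 0], -7.1],
  [[0, 0, 0], -7.1],
])

```text
time_s: 40.37
tcp_pos: [0.5511, -0.3195, 0.2335]
ee_rot: [[0.987, -0.162, -0.014], [-0.162, -0.987, 0.009], [-0.016, -0.007, -1.0]]
wrist_force: [-0.1, 0.3, -0.2]
gripper_width: 0.39
gripper_force: 0.0
```

apply_moves([
  [[0, 0, 0], -7.1],
  [[0, 0, 0], -7.1],
  [[0, 0, 0], -2.8],
  [[0, 0, 0], 0],
])

```text
time_s: 40.7
tcp_pos: [0.5511, -0.3195, 0.2337]
ee_rot: [[0.992, 0.129, -0.014], [0.129, -0.992, 0.009], [-0.013, -0.011, -1.0]]
wrist_force: [0.0, -0.1, -0.2]
gripper_width: 0.388
gripper_force: 0.0
```

```bash
python3 - <<'E'
from h import *
np.set_printoptions(precision=4,suppress=True)
s=r.sense();T=np.array(s["tcp_pos"]);R=np.array(s["ee_rot"]);print(s["time_s"],T,np.degrees(np.arctan2(R[1,0],R[0,0])),s["joints"][5])
a=cap("top");b=cap("side")
A=pl(a,"knob_grip");B=pl(b,"knob_grip");print([onz(a,A[0][1],.08),onz(b,B[0][1],.08)] if A and B else (A,B))
L=models.cut_out(a,"mill")
if L:
    c,_=cv2.findContours(L[0]["region"].astype(np.uint8),0,1);bx=cv2.boxPoints(cv2.minAreaRect(max(c,key=cv2.contourArea)));Q=np.array([onz(a,q,.05)[:2] for q in bx]);print(Q,Q.mean(0))
# refine yaw/pos: bar white pointer & skirt: circle fit of skirt dark at z=.06
im=cv2.imread("pics/top0.png").astype(float).mean(2).astype(np.float32)
K=np.arange(0,2*np.pi,.05)
def ring(c,r_,z):
    U=np.array([px(a,[c[0]+r_*np.cos(t),c[1]+r_*np.sin(t),z]) for t in K]).astype(np.float32);return cv2.remap(im,U[:,:1],U[:,1:],1).mean()
best=max((ring((x,y),.029,.055)-ring((x,y),.021,.06),x,y) for x in np.arange(.455,.49,.001) for y in np.arange(.12,.16,.001));print("skirt",best)
d=np.array([.472,.140,0])-T;print("tool shift",R.T@d)
g=im
for y in range(250,278): print(" ".join("%3d"%g[y,x] for x in range(234,262)))
E
```

```text
40.7 [ 0.5511 -0.3195  0.2337] 7.400326671954663 113.20182895107664
[array([0.4753, 0.1388, 0.08  ]), array([0.4704, 0.1369, 0.08  ])]
[[0.5278 0.3443]
 [0.5584 0.0863]
 [0.4011 0.0662]
 [0.3715 0.3195]] [0.4647 0.2041]
skirt (np.float32(164.70549), np.float64(0.47300000000000003), np.float64(0.14100000000000001))
tool shift [-0.0163 -0.4633  0.2389]
171 174 173 173 175 176 182 189 198 200 210 217 223 222 223 222 215 204 194 187 180 175 161 129 117 144 170 175
172 169 171 174 171 183 201 209 209 208 206 209 215 222 227 231 232 232 229 218 200 176 158 128 137 162 176 179
172 173 175 181 188 205 218 198 163 145 132 131 144 173 193 211 217 227 232 231 221 201 175 159 164 174 174 178
174 174 179 197 215 227 215 164 102 112 116  75  64  82  97 117 138 174 210 225 231 226 210 189 176 177 174 178
173 180 193 217 224 217 183 118  83 138 167  98  34  25  35  45  59  88 124 172 218 233 230 209 184 173 174 166
171 190 216 225 207 164 109  64  79 161 192 113  33  20  26  40  44  46  56 100 171 218 232 225 202 184 166 146
182 211 228 215 165  95  49  38  73 157 190 114  40  16  31  41  42  46  46
[... 1688 characters left out ...]
 185 224 227 216 193 178 175
173 196 222 226 205 162 116  71  42  32  21  14  16  11  16  27  34  51  74 119 180 220 227 215 191 183 175 178
171 174 195 221 226 218 195 143  95  57  35  22  17  20  25  43  66 110 154 194 222 228 216 193 177 177 178 176
171 168 175 195 216 227 226 211 178 133  85  66  56  57  75 112 157 193 223 232 233 221 193 177 175 174 177 177
170 167 167 175 192 211 225 229 227 209 164 127 110 115 146 191 222 232 234 230 223 198 179 176 178 173 176 175
169 169 171 170 174 185 199 216 226 226 212 184 169 178 200 223 229 229 219 201 189 176 177 175 174 173 175 174
167 167 170 170 171 176 178 185 198 209 216 214 216 219 220 216 201 194 186 176 173 175 176 175 170 173 171 172
```

apply_moves([
  [[-0.0015, -0.0388, 0], 0],
  [[-0.0015, -0.0388, 0], 0],
  [[-0.0015, -0.0388, 0], 0],
  [[-0.0015, -0.0388, 0], 0],
  [[-0.0015, -0.0388, 0], 0],
])

```text
time_s: 41.37
tcp_pos: [0.5184, -0.1269, 0.2373]
ee_rot: [[0.992, 0.128, -0.011], [0.128, -0.992, 0.008], [-0.01, -0.01, -1.0]]
wrist_force: [0.4, 0.4, 0.1]
gripper_width: 0.391
gripper_force: 0.0
```

apply_moves([
  [[-0.0015, -0.0388, 0], 0],
  [[-0.0015, -0.0388, 0], 0],
  [[-0.0015, -0.0388, 0], 0],
  [[-0.0015, -0.0388, 0], 0],
  [[-0.0015, -0.0388, 0], 0],
])

```text
time_s: 41.78
tcp_pos: [0.4858, 0.0648, 0.2395]
ee_rot: [[0.992, 0.128, -0.01], [0.128, -0.992, 0.008], [-0.009, -0.01, -1.0]]
wrist_force: [1.2, 0.4, 0.1]
gripper_width: 0.387
gripper_force: 0.0
```

apply_moves([
  [[-0.0015, -0.0388, 0], 0],
  [[-0.0015, -0.0388, 0], 0],
  [[0, 0, 0.035], 0],
  [[0, 0, 0.04], 0],
  [[0, 0, 0.035], 0],
])

```text
time_s: 42.2
tcp_pos: [0.4718, 0.1417, 0.1289]
ee_rot: [[0.991, 0.13, -0.01], [0.13, -0.991, 0.009], [-0.009, -0.011, -1.0]]
wrist_force: [-0.2, 0.7, -1.1]
gripper_width: 0.393
gripper_force: 0.0
```

```bash
python3 - <<'E'
from h import *
np.set_printoptions(precision=4,suppress=True)
b=cap("side");s=r.sense();T=np.array(s["tcp_pos"]);R=np.array(s["ee_rot"]);print(s["time_s"],T,s["gripper_width"],s["joints"][5])
print(R.T@(np.array([.473,.1405,.053])-T))
B=pl(b,"knob_grip");print([onz(b,q,.08) for c,q in B],[ (c,q) for c,q in pl(b,"cup")])
E
```

```text
42.25 [0.4667 0.1388 0.1216] 0.3919570507994285 62.96558079078114
[ 0.0081 -0.0004  0.0684]
[array([0.4696, 0.1435, 0.08  ])] [(0.87, array([374.784, 223.2  ])), (0.72, array([392.32 , 257.088]))]
```

apply_moves([
  [[0.002, 0, 0.025], 0],
  [[0.002, 0, 0.02], 0],
  [[0, 0, 0.015], 0],
  [[0, 0, 0.006], 0],
  [[0, 0, 0], 0],
])

```text
time_s: 42.77
tcp_pos: [0.4765, 0.1418, 0.0648]
ee_rot: [[0.992, 0.129, -0.01], [0.129, -0.992, 0.008], [-0.009, -0.01, -1.0]]
wrist_force: [0.1, -0.1, 0.4]
gripper_width: 0.393
gripper_force: 0.0
```

```bash
python3 - <<'E'
from h import *
np.set_printoptions(precision=4,suppress=True)
b=cap("side");s=r.sense();T=np.array(s["tcp_pos"]);R=np.array(s["ee_rot"]);print(s["time_s"],T,s["gripper_width"],s["wrist_force"])
print(R.T@(np.array([.473,.1405,.053])-T))
E
```

```text
42.8167 [0.4769 0.1421 0.0656] 0.3859572187038508 [-0.802   0.3692  1.5531]
[-0.004   0.0012  0.0126]
```

Centre, lower to TCP z ≈ 0.052 and close on the bar.

apply_moves([
  [[-0.004, 0.001, 0.006], 0],
  [[0, 0, 0.006], 0],
  [[0, 0, 0], 0],
])

```text
time_s: 43.07
tcp_pos: [0.471, 0.1399, 0.0517]
ee_rot: [[0.992, 0.129, -0.012], [0.129, -0.992, 0.008], [-0.011, -0.01, -1.0]]
wrist_force: [-1.1, -0.5, 0.3]
gripper_width: 0.388
gripper_force: 0.0
```

apply_moves([
  [[0, 0, 0], 0],
  [[0, 0, 0], 0],
  [[0, 0, 0], 0],
  [[0, 0, 0], 0],
  [[0, 0, 0], 0],
], hand=0)

```text
time_s: 43.48
tcp_pos: [0.4717, 0.1415, 0.0522]
ee_rot: [[0.992, 0.129, -0.01], [0.129, -0.992, 0.011], [-0.009, -0.012, -1.0]]
wrist_force: [-1.7, 4.4, 0.9]
gripper_width: 0.132
gripper_force: 30.0
```

apply_moves([
  [[0, 0, 0], 0],
  [[0, 0, 0], 0],
])

```text
time_s: 43.65
tcp_pos: [0.4717, 0.1415, 0.0522]
ee_rot: [[0.992, 0.129, -0.01], [0.129, -0.992, 0.01], [-0.009, -0.012, -1.0]]
wrist_force: [-2.2, 4.4, 0.6]
gripper_width: 0.134
gripper_force: 30.0
```

```bash
python3 - <<'E'
from h import *
np.set_printoptions(precision=3,suppress=True)
for n,bx in(("side",None),("top",None)):
    p=cap(n);im=p["frame"];o=cv2.imread(f"pics/{n}0.png")
    w=((im.min(2)>165)&(cv2.absdiff(im,o).max(2)>40)).astype(np.uint8)
    k,l,st,c=cv2.connectedComponentsWithStats(w)
    for i in range(1,k):
        if 8<st[i,4]<120: print(n,c[i].round(),st[i,2:],onz(p,c[i],.009)[:2],onz(p,c[i],.075)[:2])
    print(n,[(round(q["confidence"],2),(np.array(q["at"])*[W,H]).round(),onz(p,np.array(q["at"])*[W,H],.066)[:2]) for q in models.place_of(p,"ball_1_center")])
E
```

```text
side [356. 205.] [18  3 28] [ 0.493 -0.417] [ 0.474 -0.274]
side [591. 240.] [ 5  4 11] [-0.134 -0.359] [-0.094 -0.221]
side [577. 246.] [ 6  4 10] [-0.094 -0.317] [-0.058 -0.184]
side [589. 255.] [ 10  19 100] [-0.115 -0.277] [-0.077 -0.147]
side [310. 322.] [ 8  6 36] [0.494 0.168] [0.474 0.255]
side []
top [459. 252.] [ 6 17 62] [ 0.502 -0.335] [ 0.494 -0.318]
top [462. 268.] [13 10 35] [ 0.466 -0.339] [ 0.459 -0.322]
top [473. 297.] [10  5 12] [ 0.398 -0.362] [ 0.396 -0.343]
top [330. 477.] [ 6  7 19] [ 0.017 -0.039] [ 0.035 -0.038]
top [322. 478.] [ 7  3 14] [ 0.014 -0.022] [ 0.032 -0.022]
top [(0.5, array([318., 309.]), array([ 0.373, -0.014])), (0.46, array([221., 271.]), array([0.455, 0.195]))]
```

```bash
python3 - <<'E'
from h import *
p=cap("top");o=cv2.imread("pics/top0.png").mean(2).astype(int);g=p["frame"].mean(2).astype(int)
for y in range(262,281,2): print(y,*g[y,210:234:2]," | ",*o[y,210:234:2])
b=cap("side");u=px(b,[.456,.195,.059]);x,y=u.astype(int);g=b["frame"].mean(2).astype(int);o=cv2.imread("pics/side0.png").mean(2).astype(int);print(u)
for v in range(y-8,y+9,3): print(*g[v,x-12:x+13:3]," | ",*o[v,x-12:x+13:3])
E
```

```text
262 77 82 86 81 83 84 95 95 84 76 77 78  |  153 164 166 165 163 165 166 167 169 168 168 184
264 94 83 77 75 80 83 78 77 80 76 75 78  |  132 164 167 161 163 165 168 169 165 165 170 189
266 119 109 101 101 94 88 87 83 77 75 79 79  |  112 161 164 165 167 166 169 169 166 168 168 182
268 139 120 112 99 95 90 88 75 77 73 71 63  |  103 158 164 169 168 167 168 166 169 166 174 177
270 157 144 124 105 89 76 58 51 43 46 43 31  |  100 158 167 168 167 170 171 169 169 166 169 171
272 138 126 111 93 59 23 15 26 27 22 29 21  |  94 155 167 162 168 167 171 166 167 168 171 172
274 121 101 76 44 23 19 14 24 24 26 25 20  |  109 160 164 166 167 165 168 166 167 168 173 171
276 93 69 49 50 48 47 37 25 24 23 18 25  |  121 163 167 167 166 169 171 171 169 173 168 169
278 60 59 63 61 69 74 48 21 27 26 34 40  |  136 167 164 167 165 169 168 171 170 168 169 167
280 80 82 83 88 85 86 75 69 73 76 77 78  |  159 168 166 167 169 169 166 169 170 169 168 167
[325.94319511 312.42896083]
157 159 158 154 157 152 144 141 99  |  152 154 155 149 153 148 151 233 208
157 159 158 159 152 151 144 137 218  |  153 155 153 149 156 147 148 145 211
156 157 161 157 157 148 144 141 138  |  150 152 157 153 150 150 144 148 131
160 157 159 158 151 150 143 137 144  |  153 154 153 151 148 151 150 147 140
156 158 156 156 150 148 143 135 144  |  151 152 154 152 146 150 153 148 139
143 159 155 154 157 150 144 137 139  |  153 154 154 153 149 150 146 149 136
```

apply_moves([
  [[0.0005, -0.0008, 0], 4],
  [[0, 0, 0], 5],
  [[0, 0, 0], 5],
  [[0, 0, 0], 5],
  [[0, 0, 0], 5],
])

```text
time_s: 44.37
tcp_pos: [0.4717, 0.1421, 0.0522]
ee_rot: [[0.957, -0.288, -0.011], [-0.288, -0.957, 0.01], [-0.013, -0.006, -1.0]]
wrist_force: [-2.7, 3.2, 2.6]
gripper_width: 0.134
gripper_force: 30.1
```

apply_moves([
  [[0, 0, 0], 5],
  [[0, 0, 0], 5],
  [[0, 0, 0], 5],
  [[0, 0, 0], 5],
  [[0, 0, 0], 4],
])

```text
time_s: 44.78
tcp_pos: [0.4721, 0.1426, 0.0522]
ee_rot: [[0.758, -0.653, -0.01], [-0.652, -0.758, 0.01], [-0.015, -0.001, -1.0]]
wrist_force: [-3.9, 5.0, 1.1]
gripper_width: 0.131
gripper_force: 30.2
```

apply_moves([
  [[0, 0, 0], 4],
  [[0, 0, 0], 4],
  [[0, 0, 0], 4],
  [[0, 0, 0], 3],
  [[0, 0, 0], 0],
])

```text
time_s: 45.2
tcp_pos: [0.4724, 0.1429, 0.0522]
ee_rot: [[0.565, -0.825, -0.009], [-0.825, -0.565, 0.011], [-0.014, 0.002, -1.0]]
wrist_force: [-2.7, 6.7, -0.1]
gripper_width: 0.134
gripper_force: 30.1
```

```bash
python3 - <<'E'
from h import *
np.set_printoptions(precision=4,suppress=True)
s=r.sense();R=np.array(s["ee_rot"]);f=np.degrees(np.arctan2(R[1,0],R[0,0]));print(s["time_s"],s["tcp_pos"],"turn",7.4-f,s["gripper_width"],s["gripper_force"],s["wrist_force"],s["moment"])
E
```

```text
45.2 [0.4724 0.1429 0.0522] turn 63.01361934296665 0.13385831497517595 30.072621703147888 [-2.6924  6.7474 -0.0736] [1.8313 0.8676 0.1703]
```

apply_moves([
  [[0, 0, 0], 2.5],
  [[0, 0, 0], 2.5],
  [[0, 0, 0], 1.5],
  [[0, 0, 0], 0],
  [[0, 0, 0], 0],
])

```text
time_s: 45.62
tcp_pos: [0.4725, 0.143, 0.0522]
ee_rot: [[0.469, -0.883, -0.009], [-0.883, -0.469, 0.011], [-0.014, 0.003, -1.0]]
wrist_force: [-3.0, 7.3, 0.2]
gripper_width: 0.131
gripper_force: 30.1
```

apply_moves([
  [[0, 0, 0], 0],
  [[0, 0, 0], 0],
  [[0, 0, 0], 0],
  [[0, 0, 0], 0],
  [[0, 0, 0], 0],
])

```text
time_s: 46.03
tcp_pos: [0.4725, 0.143, 0.0522]
ee_rot: [[0.469, -0.883, -0.009], [-0.883, -0.469, 0.011], [-0.014, 0.003, -1.0]]
wrist_force: [-2.3, 6.0, -0.6]
gripper_width: 0.131
gripper_force: 30.1
```

apply_moves([
  [[0, 0, 0], 0],
  [[0, 0, 0], 0],
  [[0, 0, 0], 0],
  [[0, 0, 0], 0],
  [[0, 0, 0], 0],
])

```text
time_s: 46.45
tcp_pos: [0.4725, 0.143, 0.0522]
ee_rot: [[0.469, -0.883, -0.009], [-0.883, -0.469, 0.011], [-0.014, 0.003, -1.0]]
wrist_force: [-2.1, 5.0, -0.7]
gripper_width: 0.136
gripper_force: 30.1
```

```bash
python3 - <<'E'
from pose import *
s=r.sense();R=np.array(s["ee_rot"]);f=np.degrees(np.arctan2(R[1,0],R[0,0]));print("turn",7.4-f,s["moment"])
pose([[.4264,-.331,.001,.13,.03,0]],pot=False)
b=cap("side");u=px(b,[.4724,.1415,.06]).astype(int);g=b["frame"].mean(2).astype(int)
E
```

```text
turn 69.40203638203037 [1.8173 0.7328 0.1754]
46.45 [0.4725 0.143  0.0522] F [-2.0699  4.9875 -0.7111] grip 0.136 30.1
side [(0.5, array([343., 205.,  44.,  22.])), (0.44, array([383., 246.,  22.,  13.]))] [(0.88, array([348.4, 210.4]))] [array([375.5, 222.4])]
top ok
1641.8140241294168 [ 0.4281 -0.3307 -0.0024  0.1289  0.0657  0.0554] grip [ 0.493  -0.3247  0.0439]
[[ 0.9896 -0.1319 -0.0579]
 [ 0.1282  0.9897 -0.0633]
 [ 0.0657  0.0552  0.9963]]
```

```bash
python3 -c "
from station import r
print(r.finish_job())"
```

```text
the job is handed in; nothing more can be done
None
```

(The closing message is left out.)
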